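# Build the two-tier stand with egg cups below and the nested cups on top

### The arm

A 6-joint arm with a two-finger parallel gripper is mounted at the origin on a cart in front of the work surface, level with it; the furniture and walls round the work are solid. World frame = base frame: x ahead of the robot, y to its left, z up, the work surface at z = 0. Lengths are in m, angles in rad, forces in N, time in s.
With the tool pointing down it reaches from about 0.15 to 0.775 m from the base axis. Payload 6.1 kg.
Tool frame: the origin (TCP) lies on the centre line of the jaws, within the pads' length; the fingertips stand finger_overhang ahead of it and the grasp point (between the pads) lies 2 mm behind it (finger_overhang is the distance from the TCP to the fingertips, in m); z points along the fingers, y is the line along which they close (so a half turn about z gives the same grasp; the last joint's range is limited). The gripper opens to 85 mm and grips with 20 to 120 N. Pads are 22 mm wide; open, the fingers measure 114 mm over their backs; the gripper's body (76 mm by 85 mm) begins 54 mm behind the grasp point. The pads swing forward as they close: fully open they stand 13 mm farther back than shut.
Start: joints at [1.247, 0.126, -0.04, 1.405, 0, 1.571], TCP at [0.167, 0.498, 0.248] pointing down, gripper open.
Joint ranges: [-2.72, 2.72], [-0.95, 1.95], [-1.27, 1.35], [-1.78, 2.02], [-1.46, 1.47], [-3.14, 3.14]. Speed limits (rad/s): [2.39, 2.39, 3.01, 3.14, 3.14, 3.14].

### API

Orientations are given as a unit quaternion [x, y, z, w].
In Python, from station import sense, camera, get_calibration, close_job, finger_overhang gives the robot as it stands. The module is installed in compiled form; this text tells all that it offers.
- The arm moves only by the tool jog_arm, never from a script. Its argument "commands" is a list of rows, each an object with "xyz": the shift along the tool's x, y, z in mm, a list of three; "delta_rot": the turn, a rotation vector about the tool's x, y, z in degrees, a list of three. In form: [{"xyz": [tx, ty, tz], "delta_rot": [rx, ry, rz]}, ...]. A call has 1 to 20 rows; each row is the pose to reach, as a shift and turn from the pose commanded when the call began, along the tool's axes at that moment; what a row does not reach only later rows make up. A row lasts 1/8 s, in which the tool goes at most 62.5 mm and 10.7 degrees, less where a joint would pass 70% of its speed; a pose out of reach is approached as far as the arm can. A call with a gripper value outside its range is refused whole. "gripper" is the opening, from -1 (shut) to 1 (fully open), set as the call begins (left out, the last holds). The fingers move at their own pace and stop on an object; "squeeze" is the grip in N (left out, the last holds). Time passes only in rows, so rows that repeat a pose let the fingers close. It gives the time, the measured TCP pose, the force, the opening and the grip force at its end, in the units of the state.
- sense(): the state, without advancing time (a new reading comes with each control period).
- camera(name): name is "scene" or "top" or "wrist"; returns the picture (400x640x3 uint8, blue, green, red); there is no depth.
- get_calibration(name): a dict with "fx", "fy", "cx", "cy" (pixels), "extrinsics" (4x4, takes a point from world to camera coordinates); the wrist camera has in their place "mount" (4x4, takes a point from camera to tool coordinates, whose origin is the TCP and whose axes are the flange's). Camera axes: x right, y down, z forward; pixel columns grow to the right and rows downward; lengths in m; the calibration is good to about 2 mm. A picture is of the moment at which its call begins: read the wrist's pose just before it. get_calibration takes no time and is no camera call.
- close_job(): hands the job in; it is judged then, once.
The state is a dict: "clock": time; "q": joint angles; "joint_vel": joint speeds; "joint_efforts": joint torques, N m; "eef_pos": TCP position; "eef_rot": TCP orientation; "force": force on the tool from outside, world axes, zero at the start; "ft_torque": the same for the moment, N m; "width": opening from 0.0 (shut) to 1.0 (fully open); "grasp_force": force on a finger pad.
Only numpy, scipy, OpenCV 4.12 (cv2) and the standard library are available. Lean on these libraries where they do the work, as an engineer would, in place of code of your own. Each camera call takes 0.05 s, during which the arm holds its last target. There are 200 camera calls.

### The job

Put the two-tier stand together and load it: seat the pale tray fully down over the four posts, stand every egg cup upright on it, then seat the green tray level on the posts above them. Finish by standing all the blue, white, orange and yellow cups that are there as one nest, largest outside, each smaller one inside the next, upright near the middle of the green tray, and leave the tin and the timer where they are.

Things in the scene. Friction and masses are not known exactly. Their poses are not given: they have to be found in the camera images.
- stand: fixed stand: dark wooden foot 200 x 64 x 12 mm (x long, y short) with four upright steel posts at x = +-83, y = +-17 mm: 16 mm thick up to a flat shoulder 92 mm above the worktop, then a 9 mm pin up to 112 mm with a short cone on it, tip at 120 mm. Origin: centre of the foot's underside, z up. Its place and yaw differ from start to start.
- lower_tray: pale wooden tray, 0.2 kg: slab 200 x 64 x 16 mm (x long, y short), a lip 8 mm high, 5 mm thick across each short end; four through-holes of 20 mm at x = +-83, y = +-17 mm pass over the 16 mm posts, so it rests on the stand's foot, 12 mm up. Origin: centre of its underside. Grasp it mid-length across the 64 mm. Either way round fits.
- upper_tray: green tray, 0.2 kg, shaped like the pale one (slab 200 x 64 x 16 mm, x long, lips on the short ends, origin at the centre of its underside), but its four holes at x = +-83, y = +-17 mm are 13 mm: they pass over the 9 mm pins only, so it rests on the posts' shoulders, 92 mm up. Grasp it mid-length across the 64 mm. Either way round fits.
- egg_cup_1: white egg cup, 49 mm in diameter at its rim, foot 40 mm, 50 mm tall; origin at the centre of its underside, z up; at the start it stands upright on the worktop. Grasp it across the bowl just under the rim (36 to 50 mm up). May be absent.
- egg_cup_2: a second egg cup, just like the first (49 mm rim, 50 mm tall, origin at the centre of its underside). May be absent.
- cup_a: blue round open cup, outside diameter 66 mm, straight sides, 40 mm tall, wall 2.5 mm, floor 3 mm; origin: centre of its underside, z up. The widest of the graded set; at the start it stands upright on the worktop.  Grasp it across the outside near its rim. May be absent.
- cup_b: white round open cup, outside diameter 53 mm, straight sides, 55 mm tall, wall 2.5 mm, floor 3 mm; origin: centre of its underside, z up. Second widest; at the start it stands upright on the worktop. It drops into any larger cup with 4 mm or more to spare all round and stands out 18 mm or more above its rim. Grasp it across the outside near its rim. May be absent.
- cup_c: orange round open cup, outside diameter 40 mm, straight sides, 70 mm tall, wall 2.5 mm, floor 3 mm; origin: centre of its underside, z up. Third widest; at the start it stands upright on the worktop. It drops into any larger cup with 4 mm or more to spare all round and stands out 18 mm or more above its rim. Grasp it across the outside near its rim. May be absent.
- cup_d: yellow round open cup, outside diameter 27 mm, straight sides, 85 mm tall, wall 2.5 mm, floor 3 mm; origin: centre of its underside, z up. The narrowest and tallest; at the start it stands upright on the worktop. It drops into any larger cup with 4 mm or more to spare all round and stands out 18 mm or more above its rim. Grasp it across the outside near its rim. May be absent.
- pea_tin: bystander: food tin, 76 mm in diameter, 58 mm tall, behind the work; origin at the centre of its underside. Leave it alone.
- timer: bystander: red and white kitchen timer, 68 mm in diameter, 45 mm tall, behind the work; origin at the centre of its underside. Leave it alone.
Not all that is in view belongs to the job. Of the things shaped like the cup_d, the yellow one is meant.

How it is judged:
On the way, in this order (a step that is already met when the one before it is completed fails the run):
1. the pale tray is fully down on the stand's foot, all four posts through its holes (z of lower_tray in the frame of stand between 0.009 and 0.015 m and horizontal distance between lower_tray and stand below 0.006 m and angle between the x axis of lower_tray and the x axis of stand, either way round below 0.06 rad and angle between lower_tray's own z axis and vertical below 0.04 rad), for 0.2 s.
2. every egg cup stands upright on the deck of the seated pale tray (all of step 1 and z of egg_cup_1 in the frame of lower_tray between 0.013 and 0.019 m and x of egg_cup_1 in the frame of lower_tray between -0.075 and 0.075 m and y of egg_cup_1 in the frame of lower_tray between -0.025 and 0.025 m and angle between each of egg_cup_1, egg_cup_2's own z axis and vertical below 0.1 rad and z of egg_cup_2 in the frame of lower_tray between 0.013 and 0.019 m and x of egg_cup_2 in the frame of lower_tray between -0.075 and 0.075 m and y of egg_cup_2 in the frame of lower_tray between -0.025 and 0.025 m), for 0.2 s.
3. the green tray lies level on the posts' shoulders above them, a pin through each hole (all of step 2 and z of upper_tray in the frame of stand between 0.089 and 0.095 m and horizontal distance between upper_tray and stand below 0.006 m and angle between the x axis of upper_tray and the x axis of stand, either way round below 0.06 rad and angle between upper_tray's own z axis and vertical below 0.04 rad), for 0.2 s.
At the end, for the whole second after the job is handed in: Pale tray down on the foot and green tray on the shoulders, level, each within 3 mm in height and 6 mm sideways; egg cups upright on the pale deck; all cups present upright as one nest on the green deck, each right down inside the next larger one; all at rest (all of step 3 and z of cup_a in the frame of upper_tray between 0.013 and 0.019 m and x of cup_a in the frame of upper_tray between -0.07 and 0.07 m and y of cup_a in the frame of upper_tray between -0.022 and 0.022 m and angle between each of cup_a, cup_b, cup_c, cup_d's own z axis and vertical below 0.12 rad and z of cup_b in the frame of upper_tray between 0.013 and 0.023 m and x of cup_b in the frame of upper_tray between -0.07 and 0.07 m and y of cup_b in the frame of upper_tray between -0.022 and 0.022 m and horizontal distance between cup_b and cup_a below 0.0105 m and z of cup_c in the frame of upper_tray between 0.013 and 0.026 m and x of cup_c in the frame of upper_tray between -0.07 and 0.07 m and y of cup_c in the frame of upper_tray between -0.022 and 0.022 m and horizontal distance between cup_c and cup_a below 0.017 m and horizontal distance between cup_c and cup_b below 0.0105 m and z of cup_d in the frame of upper_tray between 0.013 and 0.029 m and x of cup_d in the frame of upper_tray between -0.07 and 0.07 m and y of cup_d in the frame of upper_tray between -0.022 and 0.022 m and horizontal distance between cup_d and cup_a below 0.0235 m and horizontal distance between cup_d and cup_b below 0.017 m and horizontal distance between cup_d and cup_c below 0.0105 m and linear speed of each of lower_tray, upper_tray, egg_cup_1, egg_cup_2, cup_a, cup_b, cup_c, cup_d below 0.02 m/s); the robot touches nothing.
It fails at once if the tin was pushed more than 30 mm from its place (distance of pea_tin from where it was at the start of the episode above 0.03 m).
It fails at once if the timer was pushed more than 30 mm from its place (distance of timer from where it was at the start of the episode above 0.03 m).
Of cup_a, cup_b, cup_c, cup_d only 3 to 4 are there at a start; the rules pass over those that are not, and their reading is None.
Of egg_cup_1, egg_cup_2 only 1 to 2 are there at a start; the rules pass over those that are not, and their reading is None.
At some moment in a run one of lower_tray, upper_tray may be knocked a few centimetres aside while the robot is not near it.
It also fails if it takes over 210 s, if anything falls off the work surface, if the arm or the gripper's body presses on something with over 40 N, if the wrist force passes 120 N, or if a joint passes its speed limit or range.

## Working session

There is one attempt and no reset: what is moved stays moved. The work goes in short steps, Python scripts to look and compute and a tool call to move; the robot and the scene stay as the last step left them, time stands still between calls to the robot, and variables do not carry over. Pictures are saved under pics/ and viewed, at most 14 in all, crops included, and the job is handed in when it is done.

Besides the shell and the picture viewer there is one more tool, called by a JSON object that holds its "method" and its "body", one argument or row to a line. jog_arm: Moves the arm, as the interface text tells. Its arguments: {"type":"object","properties":{"commands":{"type":"array","items":{"type":"object","properties":{"xyz":{"type":"array","items":{"type":"number"}},"delta_rot":{"type":"array","items":{"type":"number"}}}}},"gripper":{"type":"number"},"squeeze":{"type":"number"}},"required":["commands"]}

```bash
mkdir -p pics; cat > h.py <<'E'
import numpy as np, cv2
from scipy.spatial.transform import Rotation as R
from station import sense, camera, get_calibration, close_job, finger_overhang
def cal(name):
    c=get_calibration(name); K=np.array([[c['fx'],0,c['cx']],[0,c['fy'],c['cy']],[0,0,1.]])
    if name=='wrist':
        s=sense(); T=np.eye(4); T[:3,:3]=R.from_quat(s['eef_rot']).as_matrix(); T[:3,3]=s['eef_pos']
        E=np.linalg.inv(T@np.array(c['mount']))
    else: E=np.array(c['extrinsics'])
    return K,E
def ray(px,z,K,E):
    d=E[:3,:3].T@np.linalg.inv(K)@np.array([px[0],px[1],1.]); o=-E[:3,:3].T@E[:3,3]
    return o+d*(z-o[2])/d[2]
def proj(p,K,E):
    v=K@(E[:3,:3]@np.asarray(p,float)+E[:3,3]); return v[:2]/v[2]
def snap(name,fn):
    K,E=cal(name); im=camera(name).copy(); cv2.imwrite('pics/'+fn+'.png',im); return im,K,E
E
python3 - <<'E'
from h import *
for n in('top','scene'):
    im,K,E=snap(n,n+'0'); print(n,K[0,0],(-E[:3,:3].T@E[:3,3]).round(3),E[:3,:3].round(2).tolist())
print(sense(),finger_overhang, get_calibration('wrist'))
E
```

```text
top 393.22616663216087 [ 0.413 -0.069  1.069] [[0.02, -1.0, -0.02], [-0.99, -0.02, -0.11], [0.11, 0.02, -0.99]]
scene 447.9597524124524 [-0.013 -0.682  0.731] [[0.74, -0.67, -0.02], [-0.45, -0.47, -0.76], [0.5, 0.57, -0.65]]
{'clock': 0.1, 'q': array([ 1.24698957e+00,  1.26314301e-01, -4.04762669e-02,  1.40544115e+00,
       -1.91673622e-05,  1.57078014e+00]), 'joint_vel': array([-0.0010645 , -0.00087677,  0.00187064,  0.00019186,  0.00186451,
        0.00104796]), 'joint_efforts': array([ 7.99295012e-04, -4.36901021e+01,  3.53607202e+01,  1.35609327e-02,
       -4.60460581e-05,  2.79545944e-06]), 'eef_pos': array([0.1669371 , 0.49738299, 0.24762324]), 'eef_rot': array([ 1.61188945e-01,  9.86923304e-01, -7.09852564e-04, -1.06237572e-04]), 'force': array([-0.44192867,  0.64768004, -0.06967179]), 'ft_torque': array([ 0.01669258, -0.00037519,  0.02859716]), 'grasp_force': 0.0, 'width': 0.9991412007337818} 0.017 {'fx': 301.65040577228535, 'fy': 301.65040577228535, 'cx': 317.31013968229394, 'cy': 200.71345418961155, 'mount': array([[-7.23092797e-04, -9.45193846e-01, -3.26508912e-01,
         8.44665078e-02],
       [ 9.99998234e-01, -1.24991142e-03,  1.40368928e-03,
        -1.51896355e-04],
       [-1.73486568e-03, -3.26507321e-01,  9.45193081e-01,
        -1.25340870e-01],
       [ 0.00000000e+00,  0.00000000e+00,  0.00000000e+00,
         1.00000000e+00]])}
```

View pics/top0.png

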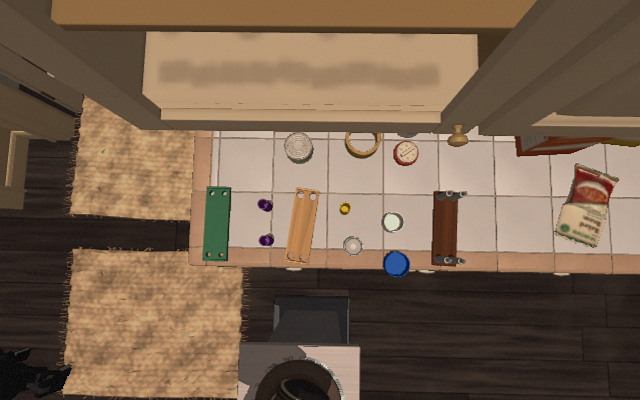

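View pics/scene0.png

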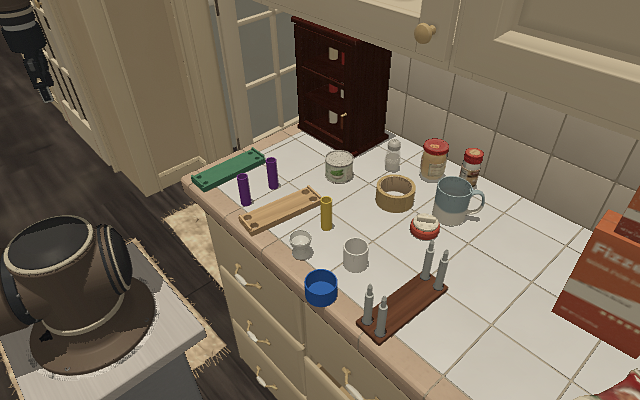

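Top view: stand at (447,228), pale tray (302,225), green tray (217,223), blue cup (396,264), white cup (393,222), egg cup (353,245), yellow cup (345,208). There is no orange cup and no second egg cup.
Possible mix-ups:
- **cup_d:** yellow (345,208) or the purples at (265,205) and (266,240). I choose yellow.
- **White cup:** (393,222) or the egg cup at (353,245).
- **Blue cup:** (396,264) or the blue-grey mug behind. I choose (396,264).
- **Pale tray:** (302,225) or the wooden ring at (363,143).

```bash
python3 - <<'E'
from h import *
im=cv2.imread('pics/top0.png'); K,E=cal('top')
for n,px,z in [('stand',(447,228),.012),('pale',(302,225),.016),('green',(217,223),.016),('blue',(396,264),.04),('white',(393,222),.055),('egg',(353,245),.05),('yellow',(345,208),.085),('edge',(396,270),0),('purple1',(265,203),.085),('purple2',(266,240),.085),('tin',(298,147),.058),('timer',(405,153),.045),('cabinet bottom edge?',(330,128),0)]:
    print(n,ray(px,z,K,E).round(3))
hsv=cv2.cvtColor(im,cv2.COLOR_BGR2HSV)
for n,lo,hi,z in [('green',(65,80,30),(95,255,255),.018),('pale',(8,60,150),(22,200,255),.018),('blue',(100,150,50),(125,255,255),.04),('stand',(0,80,20),(14,255,110),.012),('yellow',(20,150,80),(32,255,255),.085)]:
    m=cv2.inRange(hsv,lo,hi); m[:, :200]=0; m[:170]=0; m[300:]=0
    if n=='pale': m[:,330:]=0;m[:,:280]=0
    if n=='stand': m[:,:425]=0;m[:,470:]=0
    c=max(cv2.findContours(m,0,2)[0],key=cv2.contourArea)
    b=cv2.boxPoints(cv2.minAreaRect(c)); w=np.array([ray(p,z,K,E)[:2] for p in b])
    print(n,cv2.contourArea(c),w.mean(0).round(4),w.round(3).tolist())
c=cv2.resize(im[180:290,190:480],None,fx=2.7,fy=2.7,interpolation=2);cv2.imwrite('pics/crop0.png',c)
E
```

```text
stand [ 0.464 -0.389  0.012]
pale [ 0.465 -0.001  0.016]
green [0.466 0.228 0.016]
blue [ 0.367 -0.248  0.04 ]
white [ 0.475 -0.238  0.055]
egg [ 0.414 -0.136  0.05 ]
yellow [ 0.506 -0.113  0.085]
edge [ 0.35  -0.255  0.   ]
purple1 [0.515 0.089 0.085]
purple2 [0.422 0.083 0.085]
tin [0.667 0.012 0.058]
timer [ 0.659 -0.271  0.045]
cabinet bottom edge? [ 0.737 -0.072  0.   ]
green 1643.5 [0.4651 0.228 ] [[0.367, 0.261], [0.565, 0.26], [0.563, 0.195], [0.365, 0.197]]
pale 2263.0 [ 0.4604 -0.008 ] [[0.566, 0.061], [0.568, -0.072], [0.355, -0.075], [0.352, 0.054]]
blue 481.0 [ 0.3674 -0.2491] [[0.397, -0.217], [0.399, -0.281], [0.337, -0.281], [0.336, -0.217]]
stand 1361.5 [ 0.4637 -0.3828] [[0.366, -0.343], [0.564, -0.355], [0.561, -0.423], [0.364, -0.409]]
yellow 81.5 [ 0.507  -0.1113] [[0.505, -0.093], [0.526, -0.112], [0.509, -0.13], [0.488, -0.11]]
```

View pics/crop0.png

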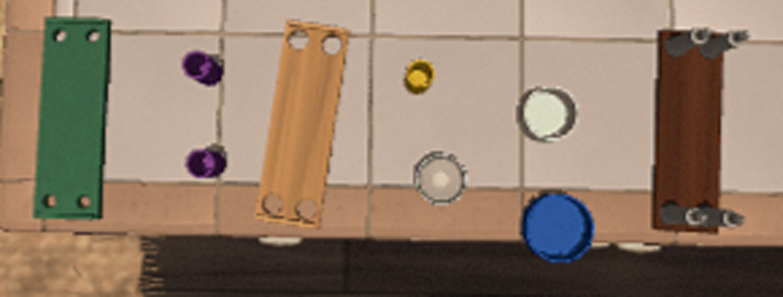

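The crop confirms it: the yellow cup at crop (418,75), an open white cup (548,112) and a stemmed egg cup (438,178), with the blue cup at (558,228). Next I move above the pale tray for a closer look.

```bash
cat >> h.py <<'E'
def plan(xyz,phi):
    "deltas to reach xyz (m), tool down, tool x at angle phi (deg)"
    s=sense(); R0=R.from_quat(s['eef_rot']); a=np.radians(phi)
    Rt=R.from_matrix(np.array([[np.cos(a),np.sin(a),0],[np.sin(a),-np.cos(a),0],[0,0,-1.]]))
    d=R0.inv().apply(np.array(xyz)-s['eef_pos'])*1000; r=(R0.inv()*Rt).as_rotvec(degrees=True)
    x=R0.as_matrix()[:,0]
    print('t',round(s['clock'],2),'pos',s['eef_pos'].round(4),'phi',np.degrees(np.arctan2(x[1],x[0])).round(2),'| xyz',d.round(1).tolist(),'rot',r.round(2).tolist())
E
python3 -c "
from h import *
plan((.45,0,.25),180)"
```

```text
t 0.1 pos [0.1669 0.4974 0.2476] phi 161.45 | xyz [-426.6, -381.5, -1.8] rot [-0.08, -0.01, -18.55]
```

{"method": "jog_arm", "body": {
  "commands": [
    {"xyz": [-426.6,-381.5,-2],"delta_rot": [0,0,-18.55]},
    {"xyz": [-426.6,-381.5,-2],"delta_rot": [0,0,-18.55]},
    {"xyz": [-426.6,-381.5,-2],"delta_rot": [0,0,-18.55]},
    {"xyz": [-426.6,-381.5,-2],"delta_rot": [0,0,-18.55]},
    {"xyz": [-426.6,-381.5,-2],"delta_rot": [0,0,-18.55]},
    {"xyz": [-426.6,-381.5,-2],"delta_rot": [0,0,-18.55]},
    {"xyz": [-426.6,-381.5,-2],"delta_rot": [0,0,-18.55]},
    {"xyz": [-426.6,-381.5,-2],"delta_rot": [0,0,-18.55]},
    {"xyz": [-426.6,-381.5,-2],"delta_rot": [0,0,-18.55]},
    {"xyz": [-426.6,-381.5,-2],"delta_rot": [0,0,-18.55]},
    {"xyz": [-426.6,-381.5,-2],"delta_rot": [0,0,-18.55]},
    {"xyz": [-426.6,-381.5,-2],"delta_rot": [0,0,-18.55]},
    {"xyz": [-426.6,-381.5,-2],"delta_rot": [0,0,-18.55]}
  ]
}}

```text
clock: 1.72
eef_pos: [0.4496, 0.0016, 0.2505]
eef_rot: [-0.001, 1.0, 0.0, 0.0]
force: [-0.4, 0.5, 0.2]
width: 0.994
grasp_force: 0.0
```

```bash
python3 - <<'E'
from h import *
snap('wrist','w1'); plan((.45,0,.25),180)
E
```

```text
t 1.77 pos [0.4497 0.0015 0.2505] phi -179.87 | xyz [-0.3, -1.5, 0.5] rot [0.01, 0.02, 0.13]
```

View pics/w1.png

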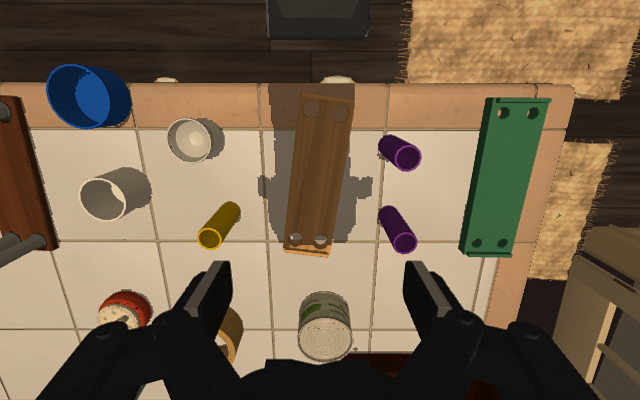

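Wrist view: pale tray centre about (322,175) with holes near (311,108), (339,113), (295,238) and (320,241). Green tray (505,177), yellow (210,238), egg cup (190,138), white cup (103,200), blue (90,95). I'll measure both trays from their hole contours.

```bash
cat >> h.py <<'E'
def tray(im,K,E,lo,hi,roi,z):
    x0,y0,x1,y1=roi
    hsv=cv2.cvtColor(im,cv2.COLOR_BGR2HSV); m=np.zeros(im.shape[:2],np.uint8); m[y0:y1,x0:x1]=cv2.inRange(hsv,lo,hi)[y0:y1,x0:x1]
    cs,h=cv2.findContours(m,cv2.RETR_CCOMP,cv2.CHAIN_APPROX_NONE)
    i=max(range(len(cs)),key=lambda k:cv2.contourArea(cs[k])*(h[0][k][3]<0))
    w=np.array([ray(p[0],z,K,E)[:2] for p in cs[i]],np.float32)
    (c,s,a)=cv2.minAreaRect(w); print('outline',np.round(c,4),np.round(s,4),round(a,2))
    H=[]
    for k in range(len(cs)):
        if h[0][k][3]==i and cv2.contourArea(cs[k])>15:
            c,s,a=cv2.fitEllipse(cs[k]) if len(cs[k])>=5 else cv2.minAreaRect(cs[k]); H.append(ray(c,z,K,E)[:2]); print('hole',np.round(c,1),np.round(s,1),H[-1].round(4))
    if len(H)==4:
        H=np.array(H); o=H[np.argsort(H[:,0])]; d=o[2:].mean(0)-o[:2].mean(0)
        print('TRAY c',H.mean(0).round(4),'L',np.linalg.norm(d).round(4),'ang',np.degrees(np.arctan2(d[1],d[0])).round(2))
    return m
E
python3 - <<'E'
from h import *
im=cv2.imread('pics/w1.png');K,E=cal('wrist')
hsv=cv2.cvtColor(im,cv2.COLOR_BGR2HSV)
for p in [(322,175),(311,108),(339,113),(295,238),(320,241),(322,130),(300,225),(340,90),(270,180)]: print(p,hsv[p[1],p[0]])
tray(im,K,E,(10,80,30),(22,255,255),(280,94,358,260),.016)
tray(im,K,E,(60,80,20),(95,255,255),(440,80,560,270),.016)
E
```

```text
(322, 175) [ 15 163 100]
(311, 108) [ 14 122  94]
(339, 113) [ 14 126  93]
(295, 238) [ 16  64 104]
(320, 241) [ 17 110 169]
(322, 130) [ 16 160  89]
(300, 225) [ 16 161  92]
(340, 90) [ 14 129  93]
(270, 180) [ 16  64 131]
outline [0.4665 0.0036] [0.2074 0.1019] 0.09
hole [319.8 242.3] [3.2 9.8] [0.5481 0.0054]
hole [320.4 237.9] [ 5.6 14.7] [0.5416 0.0061]
hole [295.  236.1] [ 8.4 13.5] [ 0.539  -0.0272]
outline [0.4676 0.2279] [0.0728 0.2023] 89.36
hole [473.4 240.2] [4.  5.7] [0.5449 0.2088]
hole [527.6 112.9] [4.8 9.4] [0.3828 0.2433]
hole [498.9 112.5] [ 5.8 10.9] [0.3824 0.2102]
```

```bash
python3 - <<'E'
from h import *
im=cv2.imread('pics/w1.png');K,E=cal('wrist')
tray(im,K,E,(10,142,30),(22,255,255),(280,90,358,260),.016)
cv2.imwrite('pics/w1c.png',cv2.resize(im[85:265,265:375],None,fx=3.3,fy=3.3,interpolation=2))
E
```

```text
outline [ 4.653e-01 -3.000e-04] [0.064  0.2035] 82.25
hole [320.  239.5] [10.7 13.9] [0.5439 0.0057]
hole [295.  236.2] [10.1 15.1] [ 0.5391 -0.0273]
hole [339.3 112.8] [16.7 18.3] [0.383  0.0271]
hole [310.9 108.7] [17.7 18.4] [ 0.3786 -0.0055]
TRAY c [ 0.4612 -0.    ] L 0.1622 ang -7.65
```

View pics/w1c.png

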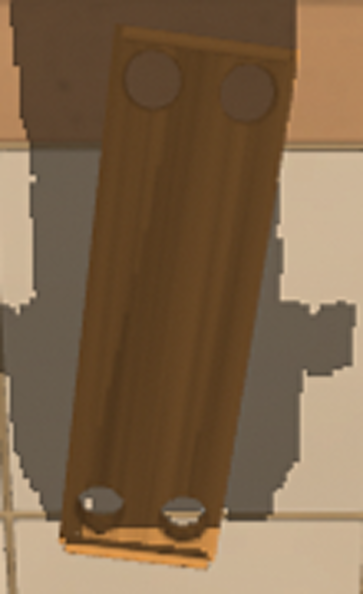

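{"method": "jog_arm", "body": {
  "commands": [
    {"xyz": [0,-385,0],"delta_rot": [0,0,0]},
    {"xyz": [0,-385,0],"delta_rot": [0,0,0]},
    {"xyz": [0,-385,0],"delta_rot": [0,0,0]},
    {"xyz": [0,-385,0],"delta_rot": [0,0,0]},
    {"xyz": [0,-385,0],"delta_rot": [0,0,0]},
    {"xyz": [0,-385,0],"delta_rot": [0,0,0]},
    {"xyz": [0,-385,0],"delta_rot": [0,0,0]},
    {"xyz": [0,-385,0],"delta_rot": [0,0,0]},
    {"xyz": [0,-385,0],"delta_rot": [0,0,0]},
    {"xyz": [0,-385,0],"delta_rot": [0,0,0]}
  ]
}}

```text
clock: 3.02
eef_pos: [0.4505, -0.3832, 0.2509]
eef_rot: [-0.001, 1.0, -0.0, 0.0]
force: [-0.2, -0.4, 0.4]
width: 0.998
grasp_force: 0.0
```

```bash
python3 - <<'E'
from h import *
im,K,E=snap('wrist','w2'); plan((.45,-.385,.25),180)
np.savez('w2.npz',K=K,E=E)
E
```

```text
t 3.08 pos [ 0.4504 -0.3834  0.2509] phi -179.9 | xyz [0.4, -1.6, 0.9] rot [-0.02, 0.03, 0.1]
```

View pics/w2.png

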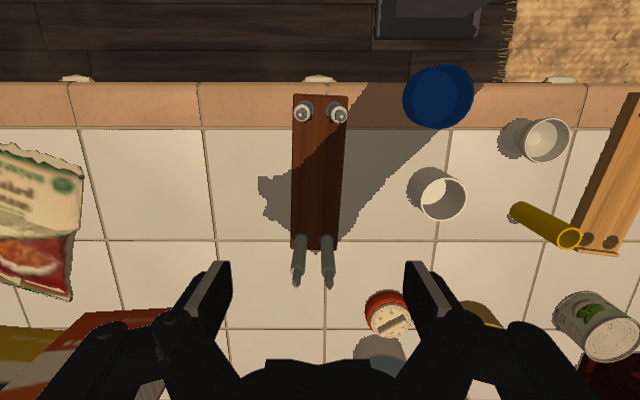

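Stand view: foot corners about (294,94), (348,96), (339,250) and (291,248), with post tips near (301,117), (341,117), (296,285) and (330,288). The timer is at (388,312), clear of the stand.

```bash
python3 - <<'E'
from h import *
im=cv2.imread('pics/w2.png');d=np.load('w2.npz');K,E=d['K'],d['E']
hsv=cv2.cvtColor(im,cv2.COLOR_BGR2HSV); m=cv2.inRange(hsv,(0,120,10),(12,255,140)); m[:85]=0;m[258:]=0;m[:,:270]=0;m[:,:]*=1;m[:,365:]=0
m=cv2.morphologyEx(m,cv2.MORPH_CLOSE,np.ones((15,15)))
c=max(cv2.findContours(m,0,1)[0],key=cv2.contourArea)
w=np.array([ray(p[0],.012,K,E)[:2] for p in c],np.float32); print(cv2.minAreaRect(w), cv2.boundingRect(c))
# lines: left and right edges
P=c[:,0]
for nm,sel in (('L',lambda p,cx:p[0]<cx),('R',lambda p,cx:p[0]>cx)):
    q=np.array([p for p in P if 130<p[1]<225 and sel(p,319)]); u=np.array([ray(p,.012,K,E)[:2] for p in q]); f=np.polyfit(u[:,0],u[:,1],1); print(nm,'ang',np.degrees(np.arctan(f[0])).round(2),'y at .4,.5',np.polyval(f,[.38,.465,.55]).round(4))
cv2.imwrite('pics/w2c.png',np.hstack([cv2.resize(im[90:135,285:355],None,fx=5,fy=5,interpolation=2),cv2.resize(im[230:300,285:345],(350*60//70,350),interpolation=2)[:225]]) if 0 else cv2.resize(np.vstack([im[88:138,280:360],im[230:300,280:360]]),None,fx=4.5,fy=4.5,interpolation=2))
E
```

```text
((0.462965726852417, -0.3838977813720703), (0.06300995498895645, 0.19745701551437378), 87.32377624511719) (290, 94, 58, 156)
L ang -2.49 y at .4,.5 [-0.4112 -0.4149 -0.4186]
R ang -2.59 y at .4,.5 [-0.3497 -0.3535 -0.3574]
```

View pics/w2c.png

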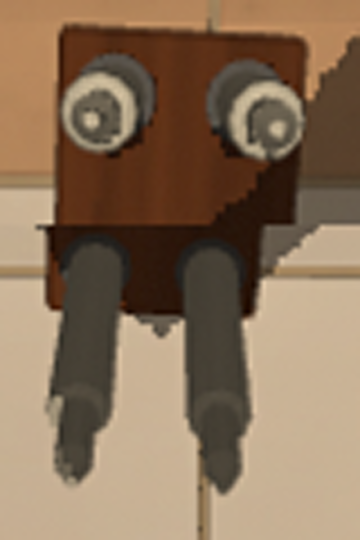

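```bash
python3 - <<'E'
from h import *
d=np.load('w2.npz');K,E=d['K'],d['E']
for p,z in [((302,113.1),.092),((338.9,114.4),.092),((300.4,115),.12),((340.2,115.8),.12),((296,286.5),.12),((329.3,288.3),.12)]: print(p,ray(p,z,K,E).round(4))
a=np.radians(-2.5)
for c in [(.463,-.384)]:
  for sx in(-1,1):
    for sy in(-1,1):
      x,y=.083*sx,.017*sy; print(sx,sy,c[0]+x*np.cos(a)-y*np.sin(a),c[1]+x*np.sin(a)+y*np.cos(a))
E
```

```text
(302, 113.1) [ 0.3804 -0.3969  0.092 ]
(338.9, 114.4) [ 0.3815 -0.3634  0.092 ]
(300.4, 115) [ 0.3805 -0.3969  0.12  ]
(340.2, 115.8) [ 0.3811 -0.3643  0.12  ]
(296, 286.5) [ 0.5452 -0.4041  0.12  ]
(329.3, 288.3) [ 0.5473 -0.3708  0.12  ]
-1 -1 0.3793374680234951 -0.3973634106155687
-1 1 0.38082052719391657 -0.36339577108178556
1 -1 0.5451794728060836 -0.40460422891821446
1 1 0.5466625319765049 -0.37063658938443134
```

```bash
python3 -c "
from h import *
plan((.463,0,.12),172.3)"
```

```text
t 3.08 pos [ 0.4504 -0.3834  0.2509] phi -179.9 | xyz [-13.2, 383.4, 130.7] rot [-0.02, 0.03, 7.8]
```

{"method": "jog_arm", "body": {
  "commands": [
    {"xyz": [-12,383,0],"delta_rot": [0,0,8]},
    {"xyz": [-12,383,0],"delta_rot": [0,0,8]},
    {"xyz": [-12,383,0],"delta_rot": [0,0,8]},
    {"xyz": [-12,383,0],"delta_rot": [0,0,8]},
    {"xyz": [-12,383,0],"delta_rot": [0,0,8]},
    {"xyz": [-12,383,0],"delta_rot": [0,0,8]},
    {"xyz": [-12,383,0],"delta_rot": [0,0,8]},
    {"xyz": [-12,383,130],"delta_rot": [0,0,8]},
    {"xyz": [-12,383,130],"delta_rot": [0,0,8]},
    {"xyz": [-12,383,130],"delta_rot": [0,0,8]},
    {"xyz": [-12,383,130],"delta_rot": [0,0,8]},
    {"xyz": [-12,383,130],"delta_rot": [0,0,8]}
  ]
}}

```text
clock: 4.58
eef_pos: [0.4642, -0.0019, 0.1233]
eef_rot: [0.07, 0.998, 0.0, 0.002]
force: [0.2, -0.2, 0.3]
width: 0.998
grasp_force: 0.0
```

```bash
python3 - <<'E'
from h import *
im,K,E=snap('wrist','w3'); plan((.463,0,.013),172.3)
tray(im,K,E,(10,142,30),(22,255,255),(200,0,440,320),.016)
E
```

```text
t 4.62 pos [ 0.4641 -0.0019  0.1231] phi 171.98 | xyz [1.8, 1.7, 110.0] rot [0.04, 0.27, -0.32]
outline [ 4.658e-01 -3.000e-04] [0.0641 0.2051] 82.36
hole [301.3 283.9] [10.1 18.8] [ 0.5375 -0.0266]
hole [337.7 283.6] [10.6 18.1] [0.5419 0.006 ]
hole [340.5  96.1] [25.8 28.3] [0.3832 0.0269]
hole [296.2  96.3] [26.2 28.3] [ 0.3789 -0.0051]
TRAY c [4.604e-01 3.000e-04] L 0.1601 ang -7.62
```

{"method": "jog_arm", "body": {
  "commands": [
    {"xyz": [1.5,1.7,50],"delta_rot": [0,0.3,-0.3]},
    {"xyz": [1.5,1.7,85],"delta_rot": [0,0.3,-0.3]},
    {"xyz": [1.5,1.7,100],"delta_rot": [0,0.3,-0.3]},
    {"xyz": [1.5,1.7,110],"delta_rot": [0,0.3,-0.3]},
    {"xyz": [1.5,1.7,110],"delta_rot": [0,0.3,-0.3]},
    {"xyz": [1.5,1.7,110],"delta_rot": [0,0.3,-0.3]}
  ]
}}

```text
clock: 5.38
eef_pos: [0.4618, 0.0002, 0.0114]
eef_rot: [0.067, 0.998, 0.0, -0.002]
force: [-0.4, 0.2, 0.2]
width: 1.003
grasp_force: 0.0
```

{"method": "jog_arm", "body": {
  "commands": [
    {"xyz": [0,0,0],"delta_rot": [0,0,0]},
    {"xyz": [0,0,0],"delta_rot": [0,0,0]},
    {"xyz": [0,0,0],"delta_rot": [0,0,0]},
    {"xyz": [0,0,0],"delta_rot": [0,0,0]},
    {"xyz": [0,0,0],"delta_rot": [0,0,0]},
    {"xyz": [0,0,0],"delta_rot": [0,0,0]}
  ],
  "gripper": -1,
  "squeeze": 50
}}

```text
clock: 6.12
eef_pos: [0.4616, 0.0001, 0.0114]
eef_rot: [0.067, 0.998, 0.0, -0.002]
force: [-1.5, 0.2, 7.4]
width: 0.736
grasp_force: 58.3
```

{"method": "jog_arm", "body": {
  "commands": [
    {"xyz": [0,0,-15],"delta_rot": [0,0,0]},
    {"xyz": [0,0,-60],"delta_rot": [0,0,0]},
    {"xyz": [0,0,-120],"delta_rot": [0,0,0]},
    {"xyz": [0,0,-170],"delta_rot": [0,0,0]},
    {"xyz": [0,0,-170],"delta_rot": [0,0,0]},
    {"xyz": [0,0,-170],"delta_rot": [0,0,0]}
  ]
}}

```text
clock: 6.88
eef_pos: [0.4612, 0.0001, 0.1799]
eef_rot: [0.067, 0.998, 0.0, -0.003]
force: [-0.6, -0.1, -3.2]
width: 0.734
grasp_force: 56.3
```

```bash
python3 -c "
from h import *
print(sense()['width'],sense()['grasp_force'])
plan((.4635,-.384,.18),177.5)"
```

```text
0.7337020612435401 56.27097845077515
t 6.88 pos [4.612e-01 1.000e-04 1.799e-01] phi 172.3 | xyz [-53.7, -380.3, -0.4] rot [0.01, -0.34, -5.2]
```

{"method": "jog_arm", "body": {
  "commands": [
    {"xyz": [-7,-50,0],"delta_rot": [0,-0.3,-1]},
    {"xyz": [-15,-105,0],"delta_rot": [0,-0.3,-2]},
    {"xyz": [-22,-160,0],"delta_rot": [0,-0.3,-3]},
    {"xyz": [-30,-215,0],"delta_rot": [0,-0.3,-4]},
    {"xyz": [-38,-270,0],"delta_rot": [0,-0.3,-5.2]},
    {"xyz": [-45,-325,0],"delta_rot": [0,-0.3,-5.2]},
    {"xyz": [-50,-365,0],"delta_rot": [0,-0.3,-5.2]},
    {"xyz": [-52,-380,0],"delta_rot": [0,-0.3,-5.2]},
    {"xyz": [-52,-380,0],"delta_rot": [0,-0.3,-5.2]},
    {"xyz": [-52,-380,0],"delta_rot": [0,-0.3,-5.2]},
    {"xyz": [-52,-380,0],"delta_rot": [0,-0.3,-5.2]}
  ]
}}

```text
clock: 8.25
eef_pos: [0.4625, -0.3821, 0.1801]
eef_rot: [0.021, 1.0, 0.0, -0.0]
force: [0.2, 0.1, -2.5]
width: 0.73
grasp_force: 56.4
```

```bash
python3 -c "
from h import *
snap('wrist','w4')
print(sense()['width'],sense()['grasp_force'],sense()['eef_rot'])
plan((.4618,-.384,.13),177.5)"
```

```text
0.733834279858671 56.43293738365173 [2.11012572e-02 9.99777330e-01 1.11107199e-04 1.20611152e-04]
t 8.3 pos [ 0.4626 -0.3823  0.1803] phi 177.58 | xyz [0.7, -1.7, 50.3] rot [0.01, 0.01, 0.08]
```

View pics/w4.png

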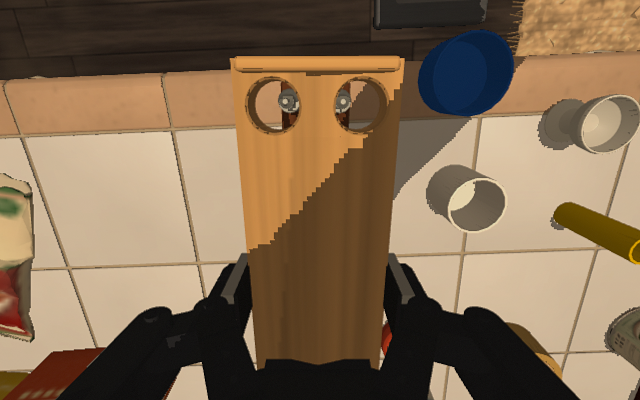

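The held tray covers the view from (232,60) to (405,365). Its near holes are at (272,105) and (361,105), with the post tips inside at (289,100) and (343,101). Checking the in-hand offset.

```bash
python3 - <<'E'
from h import *
im=cv2.imread('pics/w4.png');K,E=cal('wrist')
A,B=[ray(p,.185,K,E) for p in((272.3,105),(361,105))]; m=(A+B)/2; print(A,B,m)
d=B-A;a=np.arctan2(d[1],d[0])-np.pi/2; print('yaw',np.degrees(a)); a=np.radians(-2.5)
print('tray centre',m[:2]+.083*np.array([np.cos(a),np.sin(a)]))
E
```

```text
[ 0.38051273 -0.39592016  0.185     ] [ 0.38196582 -0.36212934  0.185     ] [ 0.38123928 -0.37902475  0.185     ]
yaw -2.4623503128427977
tray centre [ 0.46416028 -0.38264516]
```

{"method": "jog_arm", "body": {
  "commands": [
    {"xyz": [0.7,-1.6,10],"delta_rot": [0,0,0.1]},
    {"xyz": [0.7,-1.6,30],"delta_rot": [0,0,0.1]},
    {"xyz": [0.7,-1.6,45],"delta_rot": [0,0,0.1]},
    {"xyz": [0.7,-1.6,60],"delta_rot": [0,0,0.1]},
    {"xyz": [0.7,-1.6,75],"delta_rot": [0,0,0.1]},
    {"xyz": [0.7,-1.6,90],"delta_rot": [0,0,0.1]},
    {"xyz": [0.7,-1.6,100],"delta_rot": [0,0,0.1]},
    {"xyz": [0.7,-1.6,100],"delta_rot": [0,0,0.1]}
  ]
}}

```text
clock: 9.3
eef_pos: [0.4611, -0.3847, 0.079]
eef_rot: [0.023, 1.0, 0.001, -0.001]
force: [0.5, 1.2, -1.9]
width: 0.736
grasp_force: 56.4
```

{"method": "jog_arm", "body": {
  "commands": [
    {"xyz": [0,0,15],"delta_rot": [0,0,0]},
    {"xyz": [0,0,30],"delta_rot": [0,0,0]},
    {"xyz": [0,0,42],"delta_rot": [0,0,0]},
    {"xyz": [0,0,50],"delta_rot": [0,0,0]},
    {"xyz": [0,0,54],"delta_rot": [0,0,0]},
    {"xyz": [0,0,54],"delta_rot": [0,0,0]}
  ]
}}

```text
clock: 10.05
eef_pos: [0.4615, -0.385, 0.0259]
eef_rot: [0.023, 1.0, 0.0, -0.0]
force: [-0.3, 0.3, -2.4]
width: 0.734
grasp_force: 56.4
```

{"method": "jog_arm", "body": {
  "commands": [
    {"xyz": [0,0,2],"delta_rot": [0,0,0]},
    {"xyz": [0,0,3],"delta_rot": [0,0,0]},
    {"xyz": [0,0,3],"delta_rot": [0,0,0]}
  ]
}}

```text
clock: 10.42
eef_pos: [0.4618, -0.3852, 0.0235]
eef_rot: [0.023, 1.0, -0.0, 0.0]
force: [-0.5, -0.2, 0.9]
width: 0.735
grasp_force: 56.9
```

{"method": "jog_arm", "body": {
  "commands": [
    {"xyz": [0,0,0],"delta_rot": [0,0,0]},
    {"xyz": [0,0,0],"delta_rot": [0,0,0]},
    {"xyz": [0,0,0],"delta_rot": [0,0,0]},
    {"xyz": [0,0,0],"delta_rot": [0,0,0]},
    {"xyz": [0,0,-60],"delta_rot": [0,0,0]},
    {"xyz": [0,0,-120],"delta_rot": [0,0,0]},
    {"xyz": [0,0,-180],"delta_rot": [0,0,0]},
    {"xyz": [0,0,-215],"delta_rot": [0,0,0]},
    {"xyz": [0,0,-215],"delta_rot": [0,0,0]}
  ],
  "gripper": 1
}}

```text
clock: 11.55
eef_pos: [0.4626, -0.386, 0.2417]
eef_rot: [0.023, 1.0, -0.002, 0.003]
force: [0.2, -0.6, -0.3]
width: 1.002
grasp_force: 0.0
```

```bash
python3 - <<'E'
from h import *
im,K,E=snap('wrist','w5'); plan((.414,-.136,.2),180)
np.savez('w5.npz',K=K,E=E)
E
```

```text
t 11.6 pos [ 0.4621 -0.3855  0.2393] phi 177.4 | xyz [59.4, 247.1, 38.8] rot [-0.09, 0.13, -2.6]
```

View pics/w5.png

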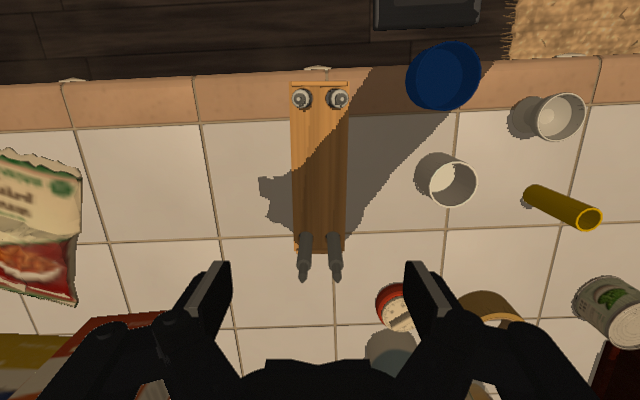

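The pale tray is seated between the posts, from (292,85) to (348,250). Egg cup is next.

{"method": "jog_arm", "body": {
  "commands": [
    {"xyz": [59,247,20],"delta_rot": [0,0,-2.6]},
    {"xyz": [59,247,20],"delta_rot": [0,0,-2.6]},
    {"xyz": [59,247,20],"delta_rot": [0,0,-2.6]},
    {"xyz": [59,247,20],"delta_rot": [0,0,-2.6]},
    {"xyz": [59,247,20],"delta_rot": [0,0,-2.6]},
    {"xyz": [59,247,39],"delta_rot": [0,0,-2.6]},
    {"xyz": [59,247,39],"delta_rot": [0,0,-2.6]},
    {"xyz": [59,247,39],"delta_rot": [0,0,-2.6]}
  ]
}}

```text
clock: 12.6
eef_pos: [0.4138, -0.1361, 0.1988]
eef_rot: [0.0, 1.0, 0.0, -0.0]
force: [0.2, 0.1, 0.0]
width: 1.0
grasp_force: 0.0
```

```bash
python3 - <<'E'
from h import *
im,K,E=snap('wrist','w6'); plan((.414,-.136,.2),180)
np.savez('w6.npz',K=K,E=E)
E
```

```text
t 12.65 pos [ 0.414  -0.1362  0.1991] phi 179.94 | xyz [-0.0, 0.2, -0.9] rot [0.02, -0.02, -0.06]
```

View pics/w6.png

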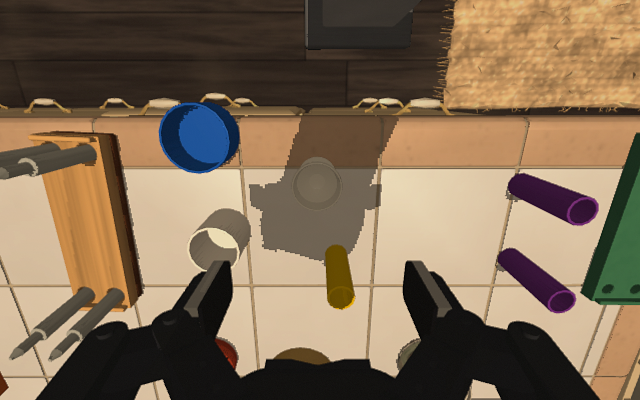

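Egg cup is centred near (318,184) in the gripper's shadow; blue rim (199,138), white rim (220,246), yellow rim (341,297). Fitting the egg cup rim.

```bash
python3 - <<'E'
from h import *
im=cv2.imread('pics/w6.png');d=np.load('w6.npz');K,E=d['K'],d['E']
g=cv2.cvtColor(im,cv2.COLOR_BGR2GRAY)
print('row184',g[184,286:350].tolist()); print('col318',g[150:216,318].tolist())
for p in((.414,-.136,.05),):
    print(proj(p,K,E)); q=np.array([proj((p[0]+.0245*np.cos(t),p[1]+.0245*np.sin(t),.05),K,E) for t in np.linspace(0,6.28,60)]); print(q.min(0),q.max(0))
    q=np.array([proj((p[0]+.02*np.cos(t),p[1]+.02*np.sin(t),.0),K,E) for t in np.linspace(0,6.28,60)]); print('foot',q.min(0),q.max(0))
E
```

```text
row184 [103, 102, 103, 102, 100, 95, 107, 94, 90, 90, 92, 102, 102, 101, 102, 101, 101, 102, 102, 103, 104, 104, 104, 105, 108, 106, 106, 106, 107, 107, 107, 108, 107, 107, 106, 106, 106, 105, 104, 103, 103, 103, 103, 102, 101, 102, 102, 102, 101, 102, 101, 89, 90, 90, 95, 103, 91, 102, 101, 102, 102, 101, 102, 100]
col318 [80, 80, 80, 80, 78, 78, 80, 103, 106, 105, 106, 99, 96, 109, 97, 96, 97, 98, 98, 97, 98, 98, 98, 98, 104, 103, 104, 105, 105, 105, 106, 105, 106, 107, 107, 108, 109, 109, 110, 107, 107, 108, 107, 106, 105, 106, 106, 106, 106, 105, 105, 106, 101, 98, 97, 96, 97, 97, 96, 97, 107, 103, 102, 101, 102, 102]
[317.03770259 190.78975519]
[291.25810304 165.48717727] [342.80836382 214.75524254]
foot [298.92147711 159.62484457] [335.04167844 194.66035498]
```

```bash
python3 -c "
from h import *
plan((.4095,-.136,.045),180)"
```

```text
t 12.65 pos [ 0.414  -0.1362  0.1991] phi 179.94 | xyz [4.4, 0.1, 154.1] rot [0.02, -0.02, -0.06]
```

{"method": "jog_arm", "body": {
  "commands": [
    {"xyz": [4.5,0,50],"delta_rot": [0,0,0]},
    {"xyz": [4.5,0,100],"delta_rot": [0,0,0]},
    {"xyz": [4.5,0,135],"delta_rot": [0,0,0]},
    {"xyz": [4.5,0,150],"delta_rot": [0,0,0]},
    {"xyz": [4.5,0,154],"delta_rot": [0,0,0]},
    {"xyz": [4.5,0,154],"delta_rot": [0,0,0]}
  ]
}}

```text
clock: 13.4
eef_pos: [0.4102, -0.136, 0.0461]
eef_rot: [0.0, 1.0, -0.0, 0.001]
force: [-0.2, 0.3, 0.0]
width: 1.002
grasp_force: 0.0
```

{"method": "jog_arm", "body": {
  "commands": [
    {"xyz": [0,0,0],"delta_rot": [0,0,0]},
    {"xyz": [0,0,0],"delta_rot": [0,0,0]},
    {"xyz": [0,0,0],"delta_rot": [0,0,0]},
    {"xyz": [0,0,0],"delta_rot": [0,0,0]},
    {"xyz": [0,0,0],"delta_rot": [0,0,0]},
    {"xyz": [0,0,0],"delta_rot": [0,0,0]},
    {"xyz": [0,0,0],"delta_rot": [0,0,0]}
  ],
  "gripper": -1,
  "squeeze": 30
}}

```text
clock: 14.28
eef_pos: [0.4101, -0.1358, 0.0462]
eef_rot: [-0.0, 1.0, -0.0, 0.001]
force: [-2.0, 0.7, 5.9]
width: 0.541
grasp_force: 29.9
```

{"method": "jog_arm", "body": {
  "commands": [
    {"xyz": [0,0,-20],"delta_rot": [0,0,0]},
    {"xyz": [0,0,-70],"delta_rot": [0,0,0]},
    {"xyz": [0,0,-130],"delta_rot": [0,0,0]},
    {"xyz": [0,0,-154],"delta_rot": [0,0,0]},
    {"xyz": [0,0,-154],"delta_rot": [0,0,0]},
    {"xyz": [0,0,-154],"delta_rot": [0,0,0]}
  ]
}}

```text
clock: 15.02
eef_pos: [0.4088, -0.1354, 0.1979]
eef_rot: [0.0, 1.0, 0.0, -0.001]
force: [0.7, 0.3, -0.8]
width: 0.538
grasp_force: 31.0
```

```bash
python3 -c "
from h import *
s=sense();print(s['width'],s['grasp_force'],s['force'])
plan((.4635,-.384,.2),177.5)"
```

```text
0.5380322368165722 31.04796313040424 [ 0.7071883   0.27143527 -0.84633408]
t 15.03 pos [ 0.4088 -0.1354  0.1979] phi 180.0 | xyz [-54.7, -248.6, -2.3] rot [0.04, -0.08, 2.5]
```

{"method": "jog_arm", "body": {
  "commands": [
    {"xyz": [-9,-40,0],"delta_rot": [0,0,0.5]},
    {"xyz": [-18,-80,0],"delta_rot": [0,0,1]},
    {"xyz": [-27,-125,0],"delta_rot": [0,0,1.5]},
    {"xyz": [-37,-170,0],"delta_rot": [0,0,2.5]},
    {"xyz": [-46,-210,0],"delta_rot": [0,0,2.5]},
    {"xyz": [-52,-235,0],"delta_rot": [0,0,2.5]},
    {"xyz": [-54.7,-248.6,0],"delta_rot": [0,0,2.5]},
    {"xyz": [-54.7,-248.6,0],"delta_rot": [0,0,2.5]},
    {"xyz": [-54.7,-248.6,0],"delta_rot": [0,0,2.5]}
  ]
}}

```text
clock: 16.15
eef_pos: [0.4637, -0.3832, 0.1987]
eef_rot: [0.022, 1.0, 0.001, -0.0]
force: [-0.1, 0.3, -0.6]
width: 0.54
grasp_force: 31.1
```

```bash
python3 -c "
from h import *
im,K,E=snap('wrist','w7')
plan((.4635,-.384,.0755),177.5)"
```

```text
t 16.2 pos [ 0.4638 -0.3832  0.199 ] phi 177.54 | xyz [0.3, -0.9, 123.5] rot [0.04, -0.01, 0.04]
```

{"method": "jog_arm", "body": {
  "commands": [
    {"xyz": [0,-1,30],"delta_rot": [0,0,0]},
    {"xyz": [0,-1,65],"delta_rot": [0,0,0]},
    {"xyz": [0,-1,95],"delta_rot": [0,0,0]},
    {"xyz": [0,-1,115],"delta_rot": [0,0,0]},
    {"xyz": [0,-1,122],"delta_rot": [0,0,0]},
    {"xyz": [0,-1,123.5],"delta_rot": [0,0,0]},
    {"xyz": [0,-1,124],"delta_rot": [0,0,0]}
  ]
}}

```text
clock: 17.08
eef_pos: [0.4645, -0.3854, 0.0761]
eef_rot: [0.022, 1.0, -0.0, 0.001]
force: [-0.1, -0.6, -0.1]
width: 0.543
grasp_force: 31.1
```

{"method": "jog_arm", "body": {
  "commands": [
    {"xyz": [0,0,1],"delta_rot": [0,0,0]},
    {"xyz": [0,0,1.7],"delta_rot": [0,0,0]},
    {"xyz": [0,0,1.7],"delta_rot": [0,0,0]}
  ]
}}

```text
clock: 17.45
eef_pos: [0.4643, -0.3855, 0.0743]
eef_rot: [0.022, 1.0, -0.0, 0.001]
force: [-1.5, 0.1, 5.1]
width: 0.541
grasp_force: 31.5
```

{"method": "jog_arm", "body": {
  "commands": [
    {"xyz": [0,0,0],"delta_rot": [0,0,0]},
    {"xyz": [0,0,0],"delta_rot": [0,0,0]},
    {"xyz": [0,0,0],"delta_rot": [0,0,0]},
    {"xyz": [0,0,0],"delta_rot": [0,0,0]},
    {"xyz": [0,0,0],"delta_rot": [0,0,0]},
    {"xyz": [0,0,-50],"delta_rot": [0,0,0]},
    {"xyz": [0,0,-110],"delta_rot": [0,0,0]},
    {"xyz": [0,0,-170],"delta_rot": [0,0,0]},
    {"xyz": [0,0,-170],"delta_rot": [0,0,0]}
  ],
  "gripper": 1
}}

```text
clock: 18.58
eef_pos: [0.4656, -0.3866, 0.2494]
eef_rot: [0.022, 1.0, -0.003, 0.004]
force: [0.6, -0.9, -0.2]
width: 0.998
grasp_force: 0.0
```

```bash
python3 - <<'E'
from h import *
im,K,E=snap('wrist','w8'); im2,K2,E2=snap('scene','s1')
plan((.45,.22,.24),180)
cv2.imwrite('pics/v8.png',np.hstack([im[60:330,230:500],cv2.resize(im2[200:350,330:480],(270,270),interpolation=2)]))
t=cv2.imread('pics/top0.png'); n,Kt,Et=snap('top','top1'); d=cv2.absdiff(t,n).max(2)[170:290,190:340]; print('changed px left region',(d>40).sum())
tray(n,Kt,Et,(65,80,30),(95,255,255),(190,170,260,290),.018)
E
```

```text
t 18.68 pos [ 0.4642 -0.3855  0.2439] phi 177.5 | xyz [40.7, 604.3, 3.4] rot [-0.04, 0.07, -2.5]
changed px left region 1427
outline [0.4651 0.2278] [0.0644 0.1971] 89.46
hole [221.3 254.3] [5.6 6.7] [0.3825 0.2118]
hole [208.9 254. ] [5.9 6.2] [0.3829 0.2448]
hole [224.8 193.3] [5.6 6.4] [0.5464 0.2099]
hole [212.5 193. ] [5.  6.6] [0.5466 0.2433]
TRAY c [0.4646 0.2275] L 0.1638 ang -0.61
```

View pics/v8.png

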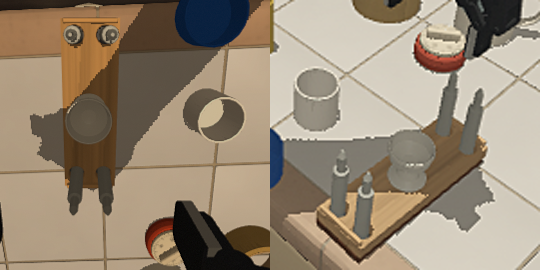

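The egg cup stands upright in the middle of the pale deck, at (90,120) in the left half of the picture. Now the green tray.

{"method": "jog_arm", "body": {
  "commands": [
    {"xyz": [30,300,0],"delta_rot": [0,0,-2.5]},
    {"xyz": [30,300,0],"delta_rot": [0,0,-2.5]},
    {"xyz": [30,300,0],"delta_rot": [0,0,-2.5]},
    {"xyz": [30,300,0],"delta_rot": [0,0,-2.5]},
    {"xyz": [30,300,0],"delta_rot": [0,0,-2.5]},
    {"xyz": [27,610,3],"delta_rot": [0,0,-2.5]},
    {"xyz": [27,610,3],"delta_rot": [0,0,-2.5]},
    {"xyz": [27,610,3],"delta_rot": [0,0,-2.5]},
    {"xyz": [27,610,3],"delta_rot": [0,0,-2.5]},
    {"xyz": [27,610,3],"delta_rot": [0,0,-2.5]},
    {"xyz": [27,610,3],"delta_rot": [0,0,-2.5]},
    {"xyz": [27,610,3],"delta_rot": [0,0,-2.5]},
    {"xyz": [27,610,3],"delta_rot": [0,0,-2.5]}
  ]
}}

```text
clock: 20.35
eef_pos: [0.4634, 0.2241, 0.24]
eef_rot: [0.001, 1.0, -0.0, -0.0]
force: [0.3, 0.6, 0.2]
width: 1.003
grasp_force: 0.0
```

```bash
python3 - <<'E'
from h import *
im,K,E=snap('wrist','w9')
tray(im,K,E,(60,80,15),(95,255,255),(200,40,460,320),.016)
plan((.4646,.2275,.12),179.4)
E
```

```text
outline [0.4669 0.2311] [0.0623 0.2013] 89.32
hole [335.3 234.3] [6.7 9.9] [0.5449 0.2471]
hole [309.1 234. ] [ 6.3 10.2] [0.5443 0.2138]
hole [338.9 100.2] [13.  14.2] [0.3828 0.2484]
hole [309.1 100. ] [13.6 14.4] [0.3824 0.2156]
TRAY c [0.4636 0.2312] L 0.162 ang -0.56
t 20.4 pos [0.4636 0.224  0.2402] phi 179.88 | xyz [-1.1, 3.5, 120.2] rot [-0.01, -0.03, 0.48]
```

{"method": "jog_arm", "body": {
  "commands": [
    {"xyz": [-2,7,50],"delta_rot": [0,0,0.5]},
    {"xyz": [-2,7,100],"delta_rot": [0,0,0.5]},
    {"xyz": [-2,7,120],"delta_rot": [0,0,0.5]},
    {"xyz": [-2,7,120],"delta_rot": [0,0,0.5]},
    {"xyz": [-2,7,120],"delta_rot": [0,0,0.5]}
  ]
}}

```text
clock: 21.02
eef_pos: [0.4664, 0.232, 0.1218]
eef_rot: [0.005, 1.0, 0.001, 0.001]
force: [-0.1, -0.4, 0.6]
width: 1.003
grasp_force: 0.0
```

```bash
python3 - <<'E'
from h import *
im,K,E=snap('wrist','w10')
tray(im,K,E,(60,80,15),(95,255,255),(200,0,460,320),.016)
plan((.4656,.2312,.013),179.4)
n,Kt,Et=snap('top','top2')
tray(n,Kt,Et,(65,80,30),(95,255,255),(190,170,260,290),.018)
E
```

```text
outline [0.4682 0.231 ] [0.0628 0.2048] 89.38
hole [334.3 285.4] [5.1 9.5] [0.5428 0.2468]
hole [297.8 285.4] [ 5.1 10.3] [0.5424 0.2141]
hole [337.9  96.9] [18.  20.1] [0.3827 0.2482]
hole [293.1  96.9] [18.  20.4] [0.3823 0.2158]
TRAY c [0.4625 0.2312] L 0.1601 ang -0.55
t 21.07 pos [0.4666 0.2323 0.1221] phi 179.44 | xyz [1.2, -1.2, 109.1] rot [0.08, 0.13, 0.04]
outline [0.4139 0.2285] [0.0638 0.0946] 89.35
hole [221.5 254.5] [5.2 6.9] [0.3821 0.2111]
hole [208.8 254. ] [5.7 6.2] [0.3828 0.2451]
```

{"method": "jog_arm", "body": {
  "commands": [
    {"xyz": [1.2,-1.2,50],"delta_rot": [0,0.1,0]},
    {"xyz": [1.2,-1.2,85],"delta_rot": [0,0.1,0]},
    {"xyz": [1.2,-1.2,100],"delta_rot": [0,0.1,0]},
    {"xyz": [1.2,-1.2,108],"delta_rot": [0,0.1,0]},
    {"xyz": [1.2,-1.2,108],"delta_rot": [0,0.1,0]},
    {"xyz": [1.2,-1.2,108],"delta_rot": [0,0.1,0]}
  ]
}}

```text
clock: 21.88
eef_pos: [0.4653, 0.2317, 0.0137]
eef_rot: [0.004, 1.0, 0.001, 0.0]
force: [0.5, -0.9, 0.1]
width: 0.999
grasp_force: 0.0
```

{"method": "jog_arm", "body": {
  "commands": [
    {"xyz": [0,0,0],"delta_rot": [0,0,0]},
    {"xyz": [0,0,0],"delta_rot": [0,0,0]},
    {"xyz": [0,0,0],"delta_rot": [0,0,0]},
    {"xyz": [0,0,0],"delta_rot": [0,0,0]},
    {"xyz": [0,0,0],"delta_rot": [0,0,0]},
    {"xyz": [0,0,0],"delta_rot": [0,0,0]}
  ],
  "gripper": -1,
  "squeeze": 50
}}

```text
clock: 22.62
eef_pos: [0.465, 0.2315, 0.0136]
eef_rot: [0.004, 1.0, 0.0, -0.0]
force: [-1.3, 0.3, 4.7]
width: 0.733
grasp_force: 55.8
```

{"method": "jog_arm", "body": {
  "commands": [
    {"xyz": [0,0,-15],"delta_rot": [0,0,0]},
    {"xyz": [0,0,-60],"delta_rot": [0,0,0]},
    {"xyz": [0,0,-120],"delta_rot": [0,0,0]},
    {"xyz": [0,0,-170],"delta_rot": [0,0,0]},
    {"xyz": [0,0,-190],"delta_rot": [0,0,0]},
    {"xyz": [0,0,-190],"delta_rot": [0,0,0]}
  ]
}}

```text
clock: 23.38
eef_pos: [0.4655, 0.2316, 0.2047]
eef_rot: [0.004, 1.0, 0.001, 0.001]
force: [0.9, 0.1, -2.8]
width: 0.733
grasp_force: 56.4
```

```bash
python3 -c "
from h import *
print(sense()['width'],sense()['grasp_force'])
plan((.4635,-.384,.2),177.5)"
```

```text
0.7331869447190136 56.3680100440979
t 23.38 pos [0.4655 0.2316 0.2047] phi 179.5 | xyz [-3.4, -615.6, 3.5] rot [0.12, 0.1, 2.0]
```

{"method": "jog_arm", "body": {
  "commands": [
    {"xyz": [-0.5,-40,0],"delta_rot": [0,0,0]},
    {"xyz": [-0.5,-95,0],"delta_rot": [0,0,0.5]},
    {"xyz": [-1,-150,0],"delta_rot": [0,0,1]},
    {"xyz": [-1,-205,0],"delta_rot": [0,0,1]},
    {"xyz": [-1.5,-260,0],"delta_rot": [0,0,1]},
    {"xyz": [-2,-315,0],"delta_rot": [0,0,1.5]},
    {"xyz": [-2,-370,0],"delta_rot": [0,0,1.5]},
    {"xyz": [-2.5,-425,0],"delta_rot": [0,0,2]},
    {"xyz": [-3,-480,0],"delta_rot": [0,0,2]},
    {"xyz": [-3,-535,0],"delta_rot": [0,0,2]},
    {"xyz": [-3,-580,0],"delta_rot": [0,0,2]},
    {"xyz": [-3.4,-605,0],"delta_rot": [0.1,0.1,2]},
    {"xyz": [-3.4,-615,0],"delta_rot": [0.1,0.1,2]},
    {"xyz": [-3.4,-615,0],"delta_rot": [0.1,0.1,2]},
    {"xyz": [-3.4,-615,0],"delta_rot": [0.1,0.1,2]}
  ]
}}

```text
clock: 25.25
eef_pos: [0.4627, -0.3827, 0.2021]
eef_rot: [0.021, 1.0, -0.0, -0.002]
force: [0.1, -0.6, -2.4]
width: 0.734
grasp_force: 56.4
```

```bash
python3 - <<'E'
from h import *
plan((.4635,-.384,.15),177.5)
z=sense()['eef_pos'][2]+.0024
im,K,E=snap('wrist','w11')
tray(im,K,E,(60,80,15),(95,255,255),(200,0,460,320),z)
print(sense()['width'],sense()['force'])
E
```

```text
t 25.25 pos [ 0.4627 -0.3827  0.2021] phi 177.55 | xyz [-1.0, -1.3, 52.1] rot [-0.05, -0.22, 0.05]
outline [ 0.4228 -0.3808] [0.064  0.1208] 87.42
hole [357.5 101.3] [28.5 33.9] [ 0.3808 -0.3634]
hole [277.1 101.1] [29.  33.9] [ 0.3794 -0.3946]
0.7405120702945902 [ 0.22978925 -0.85735581 -2.16804243]
```

{"method": "jog_arm", "body": {
  "commands": [
    {"xyz": [-0.7,-1.4,20],"delta_rot": [0,-0.2,0]},
    {"xyz": [-0.7,-1.4,45],"delta_rot": [0,-0.2,0]},
    {"xyz": [-0.7,-1.4,60],"delta_rot": [0,-0.2,0]},
    {"xyz": [-0.7,-1.4,65],"delta_rot": [0,-0.2,0]},
    {"xyz": [-0.7,-1.4,65],"delta_rot": [0,-0.2,0]},
    {"xyz": [-0.7,-1.4,65],"delta_rot": [0,-0.2,0]}
  ]
}}

```text
clock: 26.05
eef_pos: [0.4636, -0.3856, 0.1383]
eef_rot: [0.022, 1.0, -0.001, 0.001]
force: [0.1, 0.4, -3.2]
width: 0.729
grasp_force: 56.3
```

```bash
python3 - <<'E'
from h import *
plan((.4635,-.384,.1056),177.5)
z=sense()['eef_pos'][2]+.0024
im,K,E=snap('wrist','w12')
tray(im,K,E,(60,80,15),(95,255,255),(200,0,460,320),z)
cv2.imwrite('pics/v12.png',cv2.resize(im[50:150,230:410],None,fx=4,fy=4,interpolation=2))
E
```

```text
t 26.05 pos [ 0.4636 -0.3856  0.1383] phi 177.5 | xyz [0.2, 1.7, 32.7] rot [-0.14, 0.07, 0.0]
outline [ 0.4238 -0.3839] [0.0639 0.1208] 87.45
hole [357.5 101.4] [28.5 33.7] [ 0.3817 -0.3663]
hole [277.1 101.1] [29.  33.9] [ 0.3802 -0.3974]
```

View pics/v12.png

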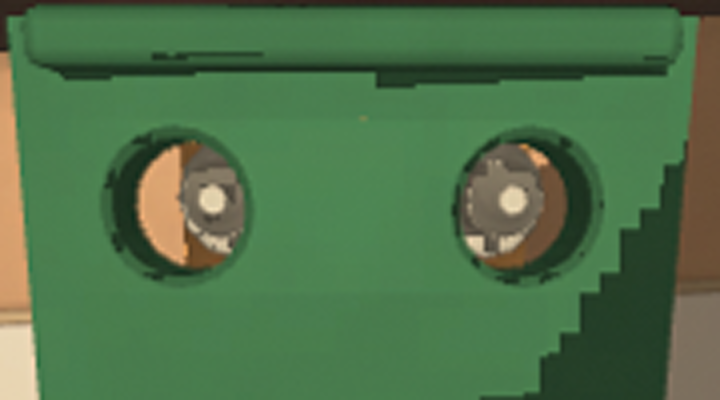

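The pin tips show inside both near holes, at crop (212,200) and (512,200), against hole centres (178,205) and (527,205). The tray therefore needs to go about 1.4 mm toward +y.

{"method": "jog_arm", "body": {
  "commands": [
    {"xyz": [0.3,1.4,0],"delta_rot": [-0.1,0,0]},
    {"xyz": [0.3,1.4,5],"delta_rot": [-0.1,0,0]},
    {"xyz": [0.3,1.4,12],"delta_rot": [-0.1,0,0]},
    {"xyz": [0.3,1.4,19],"delta_rot": [-0.1,0,0]},
    {"xyz": [0.3,1.4,25],"delta_rot": [-0.1,0,0]},
    {"xyz": [0.3,1.4,30],"delta_rot": [-0.1,0,0]},
    {"xyz": [0.3,1.4,30],"delta_rot": [-0.1,0,0]}
  ]
}}

```text
clock: 26.98
eef_pos: [0.4627, -0.3838, 0.1068]
eef_rot: [0.022, 1.0, 0.0, -0.0]
force: [-0.6, 0.3, -2.2]
width: 0.733
grasp_force: 56.4
```

{"method": "jog_arm", "body": {
  "commands": [
    {"xyz": [0,0,1.5],"delta_rot": [0,0,0]},
    {"xyz": [0,0,1.5],"delta_rot": [0,0,0]},
    {"xyz": [0,0,1.5],"delta_rot": [0,0,0]}
  ]
}}

```text
clock: 27.35
eef_pos: [0.463, -0.384, 0.106]
eef_rot: [0.022, 1.0, -0.0, 0.0]
force: [0.4, 0.3, -1.8]
width: 0.736
grasp_force: 56.4
```

{"method": "jog_arm", "body": {
  "commands": [
    {"xyz": [0,0,0],"delta_rot": [0,0,0]},
    {"xyz": [0,0,0],"delta_rot": [0,0,0]},
    {"xyz": [0,0,0],"delta_rot": [0,0,0]},
    {"xyz": [0,0,0],"delta_rot": [0,0,0]},
    {"xyz": [0,0,-40],"delta_rot": [0,0,0]},
    {"xyz": [0,0,-90],"delta_rot": [0,0,0]},
    {"xyz": [0,0,-140],"delta_rot": [0,0,0]},
    {"xyz": [0,0,-140],"delta_rot": [0,0,0]}
  ],
  "gripper": 1
}}

```text
clock: 28.35
eef_pos: [0.4643, -0.3851, 0.2507]
eef_rot: [0.022, 1.0, -0.002, 0.003]
force: [0.4, -0.3, 0.2]
width: 0.999
grasp_force: 0.0
```

```bash
python3 - <<'E'
from h import *
plan((.35,-.249,.2),135)
im,K,E=snap('wrist','w13')
tray(im,K,E,(60,80,15),(95,255,255),(200,0,460,330),.108)
i2,_,_=snap('scene','s2')
cv2.imwrite('pics/v13.png',cv2.resize(np.hstack([im[30:280,200:430],cv2.resize(i2[190:350,300:480],(281,250),interpolation=2)]),None,fx=1.4,fy=1.4))
E
```

```text
t 28.35 pos [ 0.4643 -0.3851  0.2507] phi 177.5 | xyz [120.4, 131.3, 49.3] rot [-0.12, 0.45, 42.5]
outline [ 0.4655 -0.3839] [0.063  0.2028] 87.31
hole [335.2 268.3] [11.6 16.3] [ 0.5474 -0.3709]
hole [301.9 268.1] [11.6 16.2] [ 0.5457 -0.4049]
hole [338.9  96.2] [15.9 17.7] [ 0.3814 -0.3637]
hole [300.  96.] [16.2 17.4] [ 0.3799 -0.3963]
TRAY c [ 0.4636 -0.384 ] L 0.1661 ang -2.73
```

View pics/v13.png

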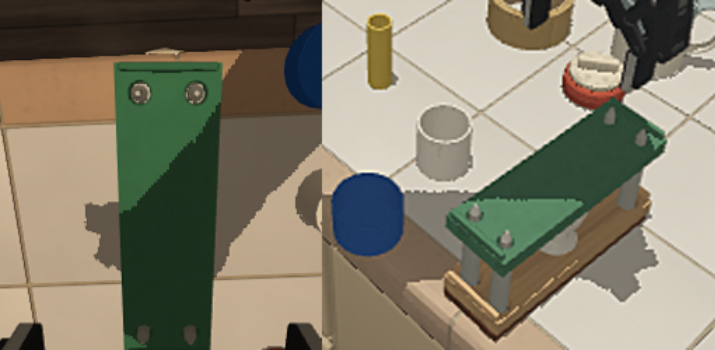

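The green tray is seated level with pins showing through all four holes. Measured centre (0.4636,-0.384), yaw -2.7°. Now the blue cup.

```bash
python3 -c "
from h import *
plan((.368,-.249,.2),180)"
```

```text
t 28.45 pos [ 0.4631 -0.3842  0.246 ] phi 177.5 | xyz [101.0, 130.9, 45.9] rot [-0.03, 0.05, -2.5]
```

{"method": "jog_arm", "body": {
  "commands": [
    {"xyz": [101,131,0],"delta_rot": [0,0,-2.5]},
    {"xyz": [101,131,0],"delta_rot": [0,0,-2.5]},
    {"xyz": [101,131,0],"delta_rot": [0,0,-2.5]},
    {"xyz": [101,131,46],"delta_rot": [0,0,-2.5]},
    {"xyz": [101,131,46],"delta_rot": [0,0,-2.5]},
    {"xyz": [101,131,46],"delta_rot": [0,0,-2.5]}
  ]
}}

```text
clock: 29.2
eef_pos: [0.3678, -0.2489, 0.2]
eef_rot: [0.0, 1.0, 0.0, -0.0]
force: [-0.4, -0.0, 0.1]
width: 1.001
grasp_force: 0.0
```

```bash
cat >> h.py <<'E'
def rim(im,K,E,lo,hi,roi,h,r):
    "centre of cup: hull of colour mask vs projected hull of cylinder, matched by bbox sides"
    x0,y0,x1,y1=roi; hsv=cv2.cvtColor(im,cv2.COLOR_BGR2HSV); m=np.zeros(im.shape[:2],np.uint8); m[y0:y1,x0:x1]=cv2.inRange(hsv,lo,hi)[y0:y1,x0:x1]
    c=max(cv2.findContours(m,0,1)[0],key=cv2.contourArea); b=np.array(cv2.boundingRect(c),float); b[2:]+=b[:2]
    p=ray((b[:2]+b[2:])/2,h,K,E); T=np.linspace(0,2*np.pi,90)
    for _ in range(8):
        q=np.array([proj((p[0]+r*np.cos(t),p[1]+r*np.sin(t),z),K,E) for t in T for z in(0,h)])
        bb=np.r_[q.min(0),q.max(0)+1]; e=(b-bb); s=np.array([e[0]+e[2],e[1]+e[3]])/2
        p=ray(proj((p[0],p[1],h),K,E)+s,h,K,E)
    print('cup',p.round(4),'bbox',b,'resid',(b-bb).round(1))
E
python3 - <<'E'
from h import *
im,K,E=snap('wrist','w14')
rim(im,K,E,(100,120,20),(125,255,255),(200,60,450,330),.04,.033)
plan((.368,-.249,.03),180)
E
```

```text
cup [ 0.367  -0.2512  0.04  ] bbox [282. 148. 348. 217.] resid [ 1.   1.5 -1.  -1.5]
t 29.25 pos [ 0.3683 -0.2493  0.2007] phi 179.98 | xyz [0.4, 0.3, 170.7] rot [-0.01, 0.03, -0.02]
```

{"method": "jog_arm", "body": {
  "commands": [
    {"xyz": [1.3,-1.9,50],"delta_rot": [0,0,0]},
    {"xyz": [1.3,-1.9,100],"delta_rot": [0,0,0]},
    {"xyz": [1.3,-1.9,140],"delta_rot": [0,0,0]},
    {"xyz": [1.3,-1.9,163],"delta_rot": [0,0,0]},
    {"xyz": [1.3,-1.9,170],"delta_rot": [0,0,0]},
    {"xyz": [1.3,-1.9,170],"delta_rot": [0,0,0]}
  ]
}}

```text
clock: 30.0
eef_pos: [0.3672, -0.2512, 0.0306]
eef_rot: [0.0, 1.0, -0.0, 0.0]
force: [-0.1, -0.1, 0.6]
width: 0.999
grasp_force: 0.0
```

{"method": "jog_arm", "body": {
  "commands": [
    {"xyz": [0,0,0],"delta_rot": [0,0,0]},
    {"xyz": [0,0,0],"delta_rot": [0,0,0]},
    {"xyz": [0,0,0],"delta_rot": [0,0,0]},
    {"xyz": [0,0,0],"delta_rot": [0,0,0]},
    {"xyz": [0,0,0],"delta_rot": [0,0,0]},
    {"xyz": [0,0,0],"delta_rot": [0,0,0]}
  ],
  "gripper": -1,
  "squeeze": 30
}}

```text
clock: 30.75
eef_pos: [0.3675, -0.2513, 0.0315]
eef_rot: [0.0, 1.0, -0.001, 0.001]
force: [-1.2, -0.1, 5.8]
width: 0.755
grasp_force: 33.0
```

{"method": "jog_arm", "body": {
  "commands": [
    {"xyz": [0,0,-20],"delta_rot": [0,0,0]},
    {"xyz": [0,0,-70],"delta_rot": [0,0,0]},
    {"xyz": [0,0,-130],"delta_rot": [0,0,0]},
    {"xyz": [0,0,-180],"delta_rot": [0,0,0]},
    {"xyz": [0,0,-180],"delta_rot": [0,0,0]},
    {"xyz": [0,0,-180],"delta_rot": [0,0,0]}
  ]
}}

```text
clock: 31.5
eef_pos: [0.3663, -0.2505, 0.2096]
eef_rot: [0.0, 1.0, 0.0, 0.0]
force: [-0.4, -0.3, -1.3]
width: 0.753
grasp_force: 33.9
```

```bash
python3 -c "
from h import *
print(sense()['width'],sense()['grasp_force'])
plan((.4635,-.384,.21),177.5)"
```

```text
0.7533631991869378 33.89840980991721
t 31.5 pos [ 0.3663 -0.2505  0.2096] phi 180.0 | xyz [-97.2, -133.5, -0.3] rot [0.0, 0.02, 2.5]
```

{"method": "jog_arm", "body": {
  "commands": [
    {"xyz": [-20,-28,0],"delta_rot": [0,0,0.5]},
    {"xyz": [-45,-62,0],"delta_rot": [0,0,1]},
    {"xyz": [-70,-96,0],"delta_rot": [0,0,2]},
    {"xyz": [-88,-121,0],"delta_rot": [0,0,2.5]},
    {"xyz": [-97.2,-133.5,0],"delta_rot": [0,0,2.5]},
    {"xyz": [-97.2,-133.5,20],"delta_rot": [0,0,2.5]},
    {"xyz": [-97.2,-133.5,45],"delta_rot": [0,0,2.5]},
    {"xyz": [-97.2,-133.5,62],"delta_rot": [0,0,2.5]},
    {"xyz": [-97.2,-133.5,67],"delta_rot": [0,0,2.5]},
    {"xyz": [-97.2,-133.5,68],"delta_rot": [0,0,2.5]},
    {"xyz": [-97.2,-133.5,68],"delta_rot": [0,0,2.5]}
  ]
}}

```text
clock: 32.88
eef_pos: [0.464, -0.3844, 0.1426]
eef_rot: [0.022, 1.0, -0.0, 0.001]
force: [-0.2, -0.4, -0.3]
width: 0.752
grasp_force: 33.9
```

{"method": "jog_arm", "body": {
  "commands": [
    {"xyz": [0,0,1],"delta_rot": [0,0,0]},
    {"xyz": [0,0,2],"delta_rot": [0,0,0]},
    {"xyz": [0,0,2.5],"delta_rot": [0,0,0]},
    {"xyz": [0,0,2.5],"delta_rot": [0,0,0]}
  ]
}}

```text
clock: 33.38
eef_pos: [0.4636, -0.3842, 0.1395]
eef_rot: [0.022, 1.0, -0.0, 0.0]
force: [-0.5, 0.1, 0.8]
width: 0.749
grasp_force: 34.0
```

{"method": "jog_arm", "body": {
  "commands": [
    {"xyz": [0,0,0],"delta_rot": [0,0,0]},
    {"xyz": [0,0,0],"delta_rot": [0,0,0]},
    {"xyz": [0,0,0],"delta_rot": [0,0,0]},
    {"xyz": [0,0,0],"delta_rot": [0,0,0]},
    {"xyz": [0,0,-40],"delta_rot": [0,0,0]},
    {"xyz": [0,0,-80],"delta_rot": [0,0,0]},
    {"xyz": [0,0,-120],"delta_rot": [0,0,0]},
    {"xyz": [0,0,-120],"delta_rot": [0,0,0]},
    {"xyz": [0,0,-120],"delta_rot": [0,0,0]}
  ],
  "gripper": 1
}}

```text
clock: 34.5
eef_pos: [0.4636, -0.3841, 0.2588]
eef_rot: [0.022, 1.0, 0.0, -0.0]
force: [0.4, 0.4, -0.9]
width: 1.0
grasp_force: 0.0
```

```bash
python3 - <<'E'
from h import *
p=lambda: None
im,K,E=snap('wrist','w15')
hsv=cv2.cvtColor(im,cv2.COLOR_BGR2HSV); m=cv2.inRange(hsv,(100,120,20),(125,255,255)); m[:, :200]=0; m[:,450:]=0
c=max(cv2.findContours(m,0,1)[0],key=cv2.contourArea); b=cv2.boundingRect(c); print(b)
T=np.linspace(0,6.28,90); P=[.4635,-.384]
for _ in range(8):
    q=np.array([proj((P[0]+.033*np.cos(t),P[1]+.033*np.sin(t),z),K,E) for t in T for z in(.108,.148)]); bb=np.r_[q.min(0),q.max(0)+1]
    s=(np.array([b[0]+b[0]+b[2],2*b[1]+b[3]])-bb[:2]-bb[2:])/2; P=ray(proj((*P,.148),K,E)+s,.148,K,E)[:2]
print('blue on tray',P,bb.round(1))
tray(im,K,E,(60,80,15),(95,255,255),(200,0,460,330),.108)
plan((.475,-.238,.2),180)
E
```

```text
(279, 155, 78, 84)
blue on tray [ 0.46254216 -0.38359583] [277.7 154.4 358.3 239.6]
outline [ 0.4087 -0.3812] [0.063  0.0886] 87.4
hole [336.1  98.4] [15.7 17. ] [ 0.3816 -0.3638]
hole [298.4  98.3] [15.9 16.8] [ 0.38   -0.3965]
t 34.55 pos [ 0.4633 -0.3839  0.2581] phi 177.49 | xyz [-5.4, 146.2, 58.3] rot [0.07, -0.07, -2.51]
```

{"method": "jog_arm", "body": {
  "commands": [
    {"xyz": [-5,146,0],"delta_rot": [0,0,-2.5]},
    {"xyz": [-5,146,0],"delta_rot": [0,0,-2.5]},
    {"xyz": [-5,146,20],"delta_rot": [0,0,-2.5]},
    {"xyz": [-5,146,58],"delta_rot": [0,0,-2.5]},
    {"xyz": [-5,146,58],"delta_rot": [0,0,-2.5]},
    {"xyz": [-5,146,58],"delta_rot": [0,0,-2.5]}
  ]
}}

```text
clock: 35.3
eef_pos: [0.4749, -0.2387, 0.2017]
eef_rot: [0.0, 1.0, 0.0, -0.0]
force: [0.2, 0.6, 0.3]
width: 1.005
grasp_force: 0.0
```

```bash
python3 - <<'E'
from h import *
im,K,E=snap('wrist','w16'); np.savez('w16.npz',K=K,E=E)
d=np.load('w6.npz'); print('w6 est',ray((220,246),.055,d['K'],d['E']).round(4))
plan((.475,-.238,.2),180)
c=proj((.475,-.238,.055),K,E); print(c)
q=np.array([proj((.475+.0265*np.cos(t),-.238+.0265*np.sin(t),.055),K,E) for t in np.linspace(0,6.28,90)]); print(q.min(0),q.max(0))
g=cv2.cvtColor(im,cv2.COLOR_BGR2GRAY); r,cc=int(c[1]),int(c[0])
print('row',r,g[r,cc-45:cc+45].tolist()); print('col',cc,g[r-60:r+50,cc].tolist())
cv2.imwrite('pics/v16.png',cv2.resize(im[110:270,220:420],None,fx=4,fy=3.7,interpolation=2))
E
```

```text
w6 est [ 0.4697 -0.2327  0.055 ]
t 35.35 pos [ 0.4753 -0.239   0.2023] phi 179.97 | xyz [0.3, 1.0, 2.3] rot [-0.02, 0.05, -0.03]
[317.6437565  191.21843413]
[289.56363771 163.5754007 ] [345.71591134 217.24732983]
row 191 [97, 98, 98, 97, 98, 99, 97, 97, 97, 98, 98, 98, 97, 97, 97, 100, 112, 108, 87, 90, 91, 92, 92, 93, 93, 93, 94, 107, 113, 111, 110, 111, 111, 111, 111, 110, 111, 111, 111, 111, 110, 111, 110, 111, 111, 111, 111, 111, 110, 111, 110, 111, 111, 110, 111, 111, 111, 111, 111, 110, 100, 94, 93, 93, 92, 93, 91, 90, 93, 112, 108, 94, 99, 99, 100, 98, 98, 99, 99, 99, 98, 99, 100, 99, 99, 99, 100, 99, 99, 100]
col 317 [100, 99, 99, 99, 100, 99, 98, 100, 99, 99, 99, 100, 99, 99, 99, 98, 99, 99, 99, 99, 98, 99, 99, 98, 97, 97, 97, 96, 98, 97, 97, 97, 96, 96, 113, 114, 109, 110, 111, 111, 111, 110, 111, 111, 111, 110, 110, 111, 111, 111, 111, 110, 111, 110, 111, 111, 111, 110, 111, 111, 111, 111, 110, 111, 111, 110, 110, 111, 100, 96, 97, 97, 96, 97, 98, 97, 97, 96, 97, 97, 97, 97, 98, 95, 103, 112, 107, 97, 96, 97, 97, 97, 97, 96, 97, 97, 97, 96, 96, 96, 96, 95, 96, 96, 96, 96, 97, 98, 81, 77]
```

{"method": "jog_arm", "body": {
  "commands": [
    {"xyz": [-0.2,-1.3,50],"delta_rot": [0,0,0]},
    {"xyz": [-0.2,-1.3,100],"delta_rot": [0,0,0]},
    {"xyz": [-0.2,-1.3,130],"delta_rot": [0,0,0]},
    {"xyz": [-0.2,-1.3,148],"delta_rot": [0,0,0]},
    {"xyz": [-0.2,-1.3,149],"delta_rot": [0,0,0]},
    {"xyz": [-0.2,-1.3,149],"delta_rot": [0,0,0]}
  ]
}}

```text
clock: 36.1
eef_pos: [0.4761, -0.2405, 0.0538]
eef_rot: [0.0, 1.0, -0.0, 0.001]
force: [0.1, 0.7, -0.4]
width: 1.0
grasp_force: 0.0
```

{"method": "jog_arm", "body": {
  "commands": [
    {"xyz": [0,0,0],"delta_rot": [0,0,0]},
    {"xyz": [0,0,0],"delta_rot": [0,0,0]},
    {"xyz": [0,0,0],"delta_rot": [0,0,0]},
    {"xyz": [0,0,0],"delta_rot": [0,0,0]},
    {"xyz": [0,0,0],"delta_rot": [0,0,0]},
    {"xyz": [0,0,0],"delta_rot": [0,0,0]},
    {"xyz": [0,0,0],"delta_rot": [0,0,0]}
  ],
  "gripper": -1,
  "squeeze": 30
}}

```text
clock: 36.98
eef_pos: [0.4758, -0.2401, 0.0537]
eef_rot: [0.0, 1.0, -0.0, 0.001]
force: [-0.8, 0.9, 5.7]
width: 0.613
grasp_force: 30.9
```

{"method": "jog_arm", "body": {
  "commands": [
    {"xyz": [0,0,-20],"delta_rot": [0,0,0]},
    {"xyz": [0,0,-70],"delta_rot": [0,0,0]},
    {"xyz": [0,0,-130],"delta_rot": [0,0,0]},
    {"xyz": [0,0,-190],"delta_rot": [0,0,0]},
    {"xyz": [0,0,-190],"delta_rot": [0,0,0]},
    {"xyz": [0,0,-190],"delta_rot": [0,0,0]}
  ]
}}

```text
clock: 37.72
eef_pos: [0.4751, -0.2397, 0.2421]
eef_rot: [0.0, 1.0, 0.0, 0.0]
force: [-0.9, -0.8, -1.2]
width: 0.618
grasp_force: 31.8
```

```bash
python3 -c "
from h import *
print(sense()['width'],sense()['grasp_force'])
plan((.4625,-.3836,.24),177.5)
im,K,E=snap('wrist','w17')"
```

```text
0.6176193902979304 31.809112429618835
t 37.73 pos [ 0.4751 -0.2397  0.2421] phi 180.0 | xyz [12.6, -143.9, 2.1] rot [0.0, 0.01, 2.5]
```

{"method": "jog_arm", "body": {
  "commands": [
    {"xyz": [3,-30,0],"delta_rot": [0,0,0.5]},
    {"xyz": [6,-70,0],"delta_rot": [0,0,1]},
    {"xyz": [9,-105,0],"delta_rot": [0,0,2]},
    {"xyz": [12,-130,0],"delta_rot": [0,0,2.5]},
    {"xyz": [12.6,-144,0],"delta_rot": [0,0,2.5]},
    {"xyz": [12.6,-144,0],"delta_rot": [0,0,2.5]},
    {"xyz": [12.6,-144,0],"delta_rot": [0,0,2.5]}
  ]
}}

```text
clock: 38.65
eef_pos: [0.4627, -0.383, 0.2423]
eef_rot: [0.021, 1.0, 0.0, -0.0]
force: [-0.2, -0.5, -0.5]
width: 0.616
grasp_force: 31.8
```

```bash
python3 -c "
from h import *
plan((.4625,-.3836,.1665),177.5)"
```

```text
t 38.65 pos [ 0.4627 -0.383   0.2423] phi 177.54 | xyz [0.2, -0.7, 75.8] rot [0.04, -0.0, 0.04]
```

{"method": "jog_arm", "body": {
  "commands": [
    {"xyz": [0.2,-0.7,20],"delta_rot": [0,0,0]},
    {"xyz": [0.2,-0.7,38],"delta_rot": [0,0,0]},
    {"xyz": [0.2,-0.7,52],"delta_rot": [0,0,0]},
    {"xyz": [0.2,-0.7,64],"delta_rot": [0,0,0]},
    {"xyz": [0.2,-0.7,72],"delta_rot": [0,0,0]},
    {"xyz": [0.2,-0.7,75],"delta_rot": [0,0,0]},
    {"xyz": [0.2,-0.7,75],"delta_rot": [0,0,0]}
  ]
}}

```text
clock: 39.52
eef_pos: [0.4624, -0.3845, 0.1674]
eef_rot: [0.022, 1.0, -0.0, 0.0]
force: [-0.1, 0.8, -0.5]
width: 0.614
grasp_force: 31.8
```

{"method": "jog_arm", "body": {
  "commands": [
    {"xyz": [0,0,1],"delta_rot": [0,0,0]},
    {"xyz": [0,0,2],"delta_rot": [0,0,0]},
    {"xyz": [0,0,2],"delta_rot": [0,0,0]}
  ]
}}

```text
clock: 39.9
eef_pos: [0.4624, -0.3845, 0.1654]
eef_rot: [0.022, 1.0, 0.0, 0.0]
force: [0.5, -0.1, -1.1]
width: 0.615
grasp_force: 31.8
```

{"method": "jog_arm", "body": {
  "commands": [
    {"xyz": [0,0,0.6],"delta_rot": [0,0,0]},
    {"xyz": [0,0,0.6],"delta_rot": [0,0,0]},
    {"xyz": [0,0,0.6],"delta_rot": [0,0,0]},
    {"xyz": [0,0,0.6],"delta_rot": [0,0,0]},
    {"xyz": [0,0,0.6],"delta_rot": [0,0,0]},
    {"xyz": [0,0,-40],"delta_rot": [0,0,0]},
    {"xyz": [0,0,-80],"delta_rot": [0,0,0]},
    {"xyz": [0,0,-110],"delta_rot": [0,0,0]},
    {"xyz": [0,0,-110],"delta_rot": [0,0,0]},
    {"xyz": [0,0,-110],"delta_rot": [0,0,0]}
  ],
  "gripper": 1
}}

```text
clock: 41.15
eef_pos: [0.4622, -0.3844, 0.2744]
eef_rot: [0.022, 1.0, 0.0, -0.0]
force: [0.8, 0.8, -0.3]
width: 1.001
grasp_force: 0.0
```

```bash
python3 - <<'E'
from h import *
im,K,E=snap('wrist','w18'); np.savez('w18.npz',K=K,E=E)
c=(.4625,-.3836,.166); q=np.array([proj((c[0]+.0265*np.cos(t),c[1]+.0265*np.sin(t),c[2]),K,E) for t in np.linspace(0,6.28,90)]); print(proj(c,K,E),q.min(0),q.max(0))
hsv=cv2.cvtColor(im,cv2.COLOR_BGR2HSV); m=cv2.inRange(hsv,(0,0,50),(179,70,255)); m[:,:250]=0;m[:,390:]=0;m[:115]=0;m[300:]=0
cs=sorted(cv2.findContours(m,0,1)[0],key=cv2.contourArea)[-3:]
for k in cs: print(cv2.contourArea(k),cv2.boundingRect(k))
tray(im,K,E,(60,80,15),(95,255,255),(200,0,460,330),.108)
plan((.505,-.112,.22),180)
E
```

```text
[317.9011898  205.24506132] [285.73348774 173.9235844 ] [350.06253706 234.45109317]
3507.5 (250, 120, 46, 107)
3591.0 (250, 229, 80, 71)
3893.0 (348, 116, 42, 107)
outline [ 0.4086 -0.3812] [0.063 0.088] 87.41
hole [335.5  99.8] [15.  16.2] [ 0.3815 -0.3636]
hole [299.7  99.7] [15.2 16.2] [ 0.3799 -0.3965]
t 41.2 pos [ 0.4621 -0.3842  0.2739] phi 177.5 | xyz [-31.1, 273.8, 54.2] rot [0.08, -0.09, -2.5]
```

```bash
python3 - <<'E'
from h import *
im=cv2.imread('pics/w18.png'); hsv=cv2.cvtColor(im,cv2.COLOR_BGR2HSV); g=cv2.cvtColor(im,cv2.COLOR_BGR2GRAY)
print('row205 270:370',[f"{hsv[205,x,1]}" for x in range(270,370)]); print('g',g[205,270:370].tolist())
print('col318 155:255',hsv[155:255,318,1].tolist()); print(g[155:255,318].tolist())
E
```

```text
row205 270:370 ['66', '67', '67', '66', '66', '65', '71', '68', '65', '68', '70', '62', '89', '243', '234', '36', '80', '77', '77', '75', '72', '74', '76', '71', '74', '76', '73', '76', '76', '73', '73', '75', '72', '75', '73', '76', '76', '76', '75', '73', '76', '76', '73', '73', '75', '76', '73', '76', '75', '76', '73', '76', '73', '76', '76', '73', '76', '73', '76', '76', '73', '71', '73', '72', '72', '72', '75', '73', '75', '74', '73', '74', '74', '76', '75', '74', '74', '74', '76', '30', '235', '224', '231', '135', '48', '68', '65', '67', '67', '68', '67', '67', '68', '65', '67', '65', '65', '65', '65', '68']
g [161, 80, 83, 84, 84, 85, 84, 85, 85, 85, 85, 83, 50, 26, 25, 49, 102, 97, 89, 78, 79, 79, 80, 80, 81, 81, 82, 81, 81, 82, 82, 82, 86, 91, 98, 96, 96, 96, 97, 97, 97, 96, 97, 97, 97, 97, 97, 96, 97, 96, 97, 96, 96, 96, 96, 97, 96, 97, 97, 96, 97, 94, 84, 82, 83, 82, 82, 82, 82, 81, 81, 79, 81, 80, 79, 77, 80, 99, 95, 72, 22, 26, 28, 40, 74, 87, 85, 82, 79, 100, 171, 168, 167, 166, 166, 166, 166, 167, 166, 166]
col318 155:255 [215, 219, 228, 210, 227, 214, 214, 216, 221, 155, 63, 75, 73, 71, 73, 73, 74, 73, 74, 72, 71, 73, 74, 71, 73, 71, 73, 73, 71, 73, 73, 73, 73, 73, 73, 73, 71, 74, 73, 76, 71, 73, 76, 73, 73, 74, 76, 73, 76, 74, 75, 74, 75, 76, 71, 71, 73, 76, 72, 73, 75, 73, 73, 73, 76, 74, 73, 73, 75, 73, 73, 71, 71, 74, 74, 77, 70, 74, 68, 87, 119, 113, 111, 116, 111, 113, 113, 111, 108, 105, 113, 113, 111, 108, 113, 116, 119, 113, 116, 108]
[26, 26, 25, 27, 24, 26, 26, 31, 30, 39, 81, 85, 84, 84, 84, 84, 83, 84, 83, 93, 100, 96, 96, 96, 96, 96, 96, 97, 96, 97, 96, 96, 98, 97, 97, 96, 96, 96, 97, 96, 97, 97, 97, 97, 97, 96, 97, 96, 96, 96, 97, 96, 97, 96, 101, 87, 84, 84, 85, 84, 85, 84, 84, 84, 84, 83, 84, 84, 85, 84, 84, 84, 84, 83, 83, 83, 95, 99, 87, 48, 37, 37, 38, 38, 38, 37, 37, 38, 37, 38, 37, 37, 38, 37, 37, 38, 37, 37, 38, 37]
```

{"method": "jog_arm", "body": {
  "commands": [
    {"xyz": [-31,274,0],"delta_rot": [0,0,-2.5]},
    {"xyz": [-31,274,0],"delta_rot": [0,0,-2.5]},
    {"xyz": [-31,274,0],"delta_rot": [0,0,-2.5]},
    {"xyz": [-31,274,0],"delta_rot": [0,0,-2.5]},
    {"xyz": [-31,274,54],"delta_rot": [0,0,-2.5]},
    {"xyz": [-31,274,54],"delta_rot": [0,0,-2.5]},
    {"xyz": [-31,274,54],"delta_rot": [0,0,-2.5]},
    {"xyz": [-31,274,54],"delta_rot": [0,0,-2.5]}
  ]
}}

```text
clock: 42.2
eef_pos: [0.5064, -0.1133, 0.2232]
eef_rot: [0.001, 1.0, -0.0, 0.002]
force: [0.5, -0.7, -0.1]
width: 0.999
grasp_force: 0.0
```

```bash
python3 - <<'E'
from h import *
im,K,E=snap('wrist','w19'); np.savez('w19.npz',K=K,E=E)
rim(im,K,E,(18,110,20),(34,255,255),(240,80,400,330),.085,.0135)
plan((.505,-.112,.075),180)
E
```

```text
cup [ 0.6572 -0.1561  0.085 ] bbox [243. 279. 319. 330.] resid [-22.4   7.1  22.4  -7.1]
t 42.25 pos [ 0.5064 -0.1133  0.2232] phi 179.9 | xyz [1.8, 1.4, 148.2] rot [-0.04, 0.19, -0.1]
```

```bash
python3 - <<'E'
from h import *
im=cv2.imread('pics/w19.png'); d=np.load('w19.npz');K,E=d['K'],d['E']
print(proj((.506,-.112,.085),K,E),proj((.506,-.112,0),K,E))
hsv=cv2.cvtColor(im,cv2.COLOR_BGR2HSV); print(hsv[150:230:8,317].tolist(), hsv[205,285:350:6].tolist())
rim(im,K,E,(18,170,20),(34,255,255),(270,120,365,262),.085,.0135)
E
```

```text
[318.52990828 192.95106543] [318.19119342 170.97054468]
[[16, 70, 88], [18, 68, 86], [22, 252, 79], [22, 252, 79], [22, 252, 90], [22, 255, 79], [22, 252, 79], [22, 255, 78], [18, 64, 87], [15, 64, 87]] [[16, 66, 85], [16, 69, 85], [17, 68, 86], [15, 66, 85], [22, 255, 90], [22, 245, 79], [22, 248, 77], [19, 111, 87], [16, 65, 86], [17, 63, 85], [18, 65, 86]]
cup [ 0.509  -0.1139  0.085 ] bbox [303. 163. 331. 210.] resid [ 1.2  0.8 -1.2 -0.8]
```

{"method": "jog_arm", "body": {
  "commands": [
    {"xyz": [-2.4,-0.6,50],"delta_rot": [0,0,0]},
    {"xyz": [-2.4,-0.6,100],"delta_rot": [0,0,0]},
    {"xyz": [-2.4,-0.6,130],"delta_rot": [0,0,0]},
    {"xyz": [-2.4,-0.6,146],"delta_rot": [0,0.2,0]},
    {"xyz": [-2.4,-0.6,148],"delta_rot": [0,0.2,0]},
    {"xyz": [-2.4,-0.6,148],"delta_rot": [0,0.2,0]}
  ]
}}

```text
clock: 43.0
eef_pos: [0.5088, -0.1131, 0.0748]
eef_rot: [0.0, 1.0, -0.0, -0.001]
force: [0.2, -0.1, -0.8]
width: 1.0
grasp_force: 0.0
```

{"method": "jog_arm", "body": {
  "commands": [
    {"xyz": [0,0,0],"delta_rot": [0,0,0]},
    {"xyz": [0,0,0],"delta_rot": [0,0,0]},
    {"xyz": [0,0,0],"delta_rot": [0,0,0]},
    {"xyz": [0,0,0],"delta_rot": [0,0,0]},
    {"xyz": [0,0,0],"delta_rot": [0,0,0]},
    {"xyz": [0,0,0],"delta_rot": [0,0,0]},
    {"xyz": [0,0,0],"delta_rot": [0,0,0]},
    {"xyz": [0,0,0],"delta_rot": [0,0,0]}
  ],
  "gripper": -1,
  "squeeze": 30
}}

```text
clock: 44.0
eef_pos: [0.5079, -0.1126, 0.0737]
eef_rot: [0.0, 1.0, 0.0, -0.001]
force: [-0.5, 0.3, 4.9]
width: 0.302
grasp_force: 29.5
```

{"method": "jog_arm", "body": {
  "commands": [
    {"xyz": [0,0,-20],"delta_rot": [0,0,0]},
    {"xyz": [0,0,-70],"delta_rot": [0,0,0]},
    {"xyz": [0,0,-130],"delta_rot": [0,0,0]},
    {"xyz": [0,0,-185],"delta_rot": [0,0,0]},
    {"xyz": [0,0,-200],"delta_rot": [0,0,0]},
    {"xyz": [0,0,-200],"delta_rot": [0,0,0]}
  ]
}}

```text
clock: 44.75
eef_pos: [0.5087, -0.1128, 0.2733]
eef_rot: [0.0, 1.0, -0.0, -0.001]
force: [-0.1, -0.5, -0.9]
width: 0.303
grasp_force: 29.7
```

```bash
python3 -c "
from h import *
print(sense()['width'],sense()['grasp_force'])
plan((.4625,-.384,.275),177.5)"
```

```text
0.30334569846068826 29.72677007317543
t 44.75 pos [ 0.5087 -0.1128  0.2733] phi 180.0 | xyz [46.2, -271.2, -1.5] rot [-0.01, -0.16, 2.5]
```

{"method": "jog_arm", "body": {
  "commands": [
    {"xyz": [8,-40,0],"delta_rot": [0,0,0.5]},
    {"xyz": [16,-90,0],"delta_rot": [0,0,1]},
    {"xyz": [24,-140,0],"delta_rot": [0,0,1.5]},
    {"xyz": [32,-190,0],"delta_rot": [0,0,2]},
    {"xyz": [40,-235,0],"delta_rot": [0,0,2.5]},
    {"xyz": [45,-262,0],"delta_rot": [0,-0.1,2.5]},
    {"xyz": [46.5,-271,0],"delta_rot": [0,-0.1,2.5]},
    {"xyz": [46.5,-271,0],"delta_rot": [0,-0.1,2.5]},
    {"xyz": [46.5,-271,0],"delta_rot": [0,-0.1,2.5]}
  ]
}}

```text
clock: 45.88
eef_pos: [0.4621, -0.3825, 0.2731]
eef_rot: [0.021, 1.0, 0.0, -0.001]
force: [0.4, 0.4, 0.0]
width: 0.307
grasp_force: 29.8
```

```bash
python3 -c "
from h import *
plan((.4622,-.384,.1895),177.5)"
```

```text
t 45.88 pos [ 0.4621 -0.3825  0.2731] phi 177.56 | xyz [-0.4, -1.5, 83.6] rot [0.05, -0.13, 0.06]
```

{"method": "jog_arm", "body": {
  "commands": [
    {"xyz": [0,-1.5,20],"delta_rot": [0,-0.1,0]},
    {"xyz": [0,-1.5,40],"delta_rot": [0,-0.1,0]},
    {"xyz": [0,-1.5,58],"delta_rot": [0,-0.1,0]},
    {"xyz": [0,-1.5,72],"delta_rot": [0,-0.1,0]},
    {"xyz": [0,-1.5,81],"delta_rot": [0,-0.1,0]},
    {"xyz": [0,-1.5,84],"delta_rot": [0,-0.1,0]},
    {"xyz": [0,-1.5,84],"delta_rot": [0,-0.1,0]}
  ]
}}

```text
clock: 46.75
eef_pos: [0.4618, -0.3852, 0.1897]
eef_rot: [0.022, 1.0, -0.0, 0.0]
force: [-0.1, 0.2, 0.3]
width: 0.305
grasp_force: 29.8
```

{"method": "jog_arm", "body": {
  "commands": [
    {"xyz": [0,0,0.8],"delta_rot": [0,0,0]},
    {"xyz": [0,0,1.2],"delta_rot": [0,0,0]},
    {"xyz": [0,0,1.2],"delta_rot": [0,0,0]}
  ]
}}

```text
clock: 47.12
eef_pos: [0.4617, -0.3853, 0.1884]
eef_rot: [0.022, 1.0, -0.0, 0.0]
force: [0.4, 0.5, -0.6]
width: 0.307
grasp_force: 29.8
```

{"method": "jog_arm", "body": {
  "commands": [
    {"xyz": [0,0,0.6],"delta_rot": [0,0,0]},
    {"xyz": [0,0,0.6],"delta_rot": [0,0,0]},
    {"xyz": [0,0,0.6],"delta_rot": [0,0,0]},
    {"xyz": [0,0,0.6],"delta_rot": [0,0,0]},
    {"xyz": [0,0,0.6],"delta_rot": [0,0,0]},
    {"xyz": [0,0,-30],"delta_rot": [0,0,0]},
    {"xyz": [0,0,-70],"delta_rot": [0,0,0]},
    {"xyz": [0,0,-100],"delta_rot": [0,0,0]},
    {"xyz": [20,60,-100],"delta_rot": [0,0,0]},
    {"xyz": [40,120,-100],"delta_rot": [0,0,0]},
    {"xyz": [50,170,-100],"delta_rot": [0,0,0]},
    {"xyz": [50,170,-100],"delta_rot": [0,0,0]},
    {"xyz": [50,170,-100],"delta_rot": [0,0,0]}
  ],
  "gripper": 0.5
}}

```text
clock: 48.75
eef_pos: [0.4194, -0.2134, 0.2885]
eef_rot: [0.022, 1.0, -0.0, 0.0]
force: [0.2, 0.3, -0.2]
width: 0.752
grasp_force: 0.0
```

```bash
python3 - <<'E'
from h import *
a,_,_=snap('scene','s9'); b,_,_=snap('top','t9'); c,_,_=snap('wrist','w20')
cv2.imwrite('pics/fin.png',np.vstack([np.hstack([cv2.resize(a[150:350,300:500],(400,400)),cv2.resize(b[170:290,390:510],(400,400))]),cv2.resize(c[:250],(800,200))]))
print(sense()['clock'])
E
```

```text
48.9
```

View pics/fin.png

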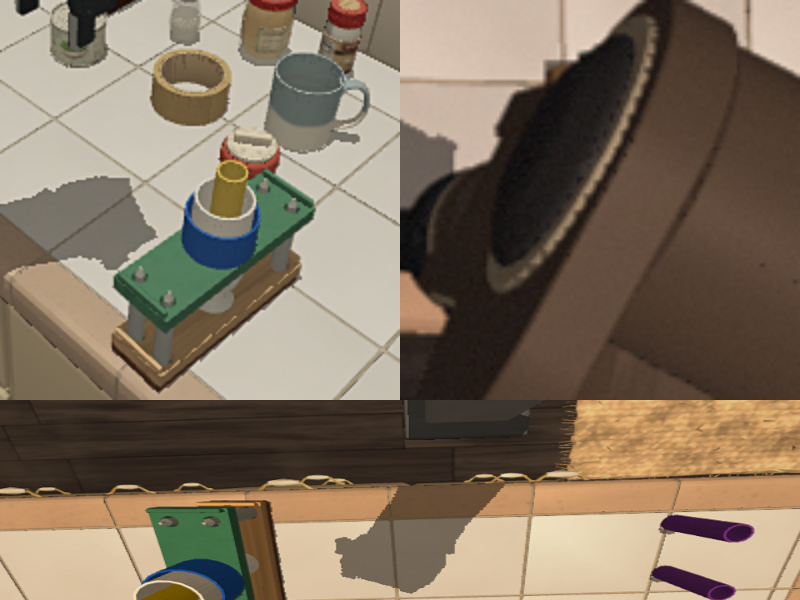

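The scene crop shows the nest (blue, white, yellow) upright at (222,215) on the level green tray, the egg cup below it, and the arm clear. Handing in.

```bash
python3 -c "
from h import *
print(close_job())"
```

```text
the job is handed in; nothing more can be done
None
```

I assembled and loaded the stand and handed the job in at about 49 s; no verdict came back. The pale tray is down on the foot with the one egg cup on it, the green tray sits on the shoulders, and the blue, white and yellow cups are nested upright on top (no orange cup or second egg cup was in view).

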